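# Close down the ultrasonic cleaning station

### The job

Close down the ultrasonic cleaning station: press the red stop button on the cleaner fully down, and only then hang both ear defenders over the horizontal rail, a cup on either side of the bar. Put away every tool on the grey mat: brush, spatula and spanner flat and straight in the tray compartment lined in their own handle's colour, head at the black-striped end, and the green brackets flat and lengthways in the green bays, one to a bay. Some tools may be missing; leave the clear dish and everything else where it is.

Things in the scene. Friction and masses are not known exactly. Their poses are not given: they have to be found in the camera images.
- stop (a joint): travel of the red stop button, 0 up, 0.006 m fully down; a spring returns it; about 5 N holds it fully down
- stop_top (a point): centre of the top of the red button (34 mm across), pressed straight down; it stands in a yellow housing on the grey front ledge (70 mm high, 90 wide) of the steel ultrasonic cleaner. The cleaner's tank (190 mm high, lid handle to 230) begins 110 mm behind the button, away from the robot
- rail: fixed steel bar of radius 8 mm, 300 mm long along its own y, on a post at each end; origin on the table below the middle of the bar, x horizontal across the bar; the bar's axis is 142 and its top 150 mm above the table. Room for both ear defenders side by side, about 65 mm either way of the middle
- defender_a: ear defender, red cups, black band, standing on its cups behind the tray: 150 wide (y), 62 deep (x), 143 mm high, 200 g; origin mid-underside, z up. Cups' inner faces at y = +-38. Crown: straight block 24 wide (x), 80 long (y), underside at z 125, top 143. Grip it across x, fingertips above its underside or they meet the bar. Hung: crown's underside on the bar, y across the bar
- defender_b: ear defender, grey cups, black band, standing on its cups behind the tray: 150 wide (y), 62 deep (x), 143 mm high, 200 g; origin mid-underside, z up. Cups' inner faces at y = +-38. Crown: straight block 24 wide (x), 80 long (y), underside at z 125, top 143. Grip it across x, fingertips above its underside or they meet the bar. Hung: crown's underside on the bar, y across the bar
- tray: fixed white tray, 163 (x) by 339 (y) mm, walls 16 high, 5 thick, lined floor at z 6; origin mid-underside, x away from the robot. Three long lined compartments, 153 (x) by 68 (y), at y = -15.5, 57.5, 130.5; two green bays, 74 (x) by 110 (y), at (x, y) = (-39, -109.5) and (39, -109.5): a bracket lies along y. Ear defenders still standing behind it may obstruct a wide gripper at the far bay
- liner_blue: blue liner, 150 (x) by 66 (y) by 2 mm, fixed on the floor of one long compartment (which one varies): the place of the brush. Origin in the middle of its underside, so its top is at z = 2 mm; a black stripe across its +x end, the end away from the robot, shows where the tool's head goes
- liner_orange: orange liner, 150 (x) by 66 (y) by 2 mm, fixed on the floor of one long compartment (which one varies): the place of the spatula. Origin in the middle of its underside, so its top is at z = 2 mm; a black stripe across its +x end, the end away from the robot, shows where the tool's head goes
- liner_yellow: yellow liner, 150 (x) by 66 (y) by 2 mm, fixed on the floor of one long compartment (which one varies): the place of the spanner. Origin in the middle of its underside, so its top is at z = 2 mm; a black stripe across its +x end, the end away from the robot, shows where the tool's head goes
- brush: cleaning brush, 135 long, dark bristle head 34 wide, 60 g, lying flat on the grey mat (3 mm thick), head to its +x, z up; origin mid-length on the underside. The straight blue handle, 20 wide and 18 high, passes the origin by 20 or more either way: grip it there, across y
- spatula: spatula, 135 long, flat steel blade 34 wide and 4 thick, 80 g, lying flat on the grey mat (3 mm thick), head to its +x, z up; origin mid-length on the underside. The straight orange handle, 20 wide and 18 high, passes the origin by 20 or more either way: grip it there, across y
- spanner: open-ended spanner, 135 long, forked steel jaw 36 wide and 10 thick, 140 g, lying flat on the grey mat (3 mm thick), head to its +x, z up; origin mid-length on the underside. The straight yellow handle, 20 wide and 18 high, passes the origin by 20 or more either way: grip it there, across y
- brush_tip (a point): end of the brush's head, 67.5 mm along x from its origin and 4 mm above its underside
- spatula_tip (a point): end of the spatula's head, 67.5 mm along x from its origin and 4 mm above its underside
- spanner_tip (a point): end of the spanner's head, 67.5 mm along x from its origin and 4 mm above its underside
- bracket_a: flat green bracket, 90 (x) by 26 (y) by 8 mm, a dark screw mark near each end, 60 g, lying on the grey mat (3 mm thick); origin in the middle of its underside; both ends alike
- bracket_b: flat green bracket, 90 (x) by 26 (y) by 8 mm, a dark screw mark near each end, 60 g, lying on the grey mat (3 mm thick); origin in the middle of its underside; both ends alike
- dish: low clear round dish, 58 mm across, 23 high, on the mat among the tools: leave it
- beaker: glass beaker 68 across, 90 high; leave it
- reagent: amber bottle 56 across, 110 high; leave it
- jar: white jar 56 across, 85 high; leave it
- tip_box: green box 75 by 100 by 60 high; leave it
- glove_box: cardboard box 220 by 120 by 80 high; leave it
Mind the look-alikes: they are no part of the job. Several things have the shape of the liner_yellow; the one meant has the colours described above.

How it is judged:
On the way, in this order (a step that is already met when the one before it is completed fails the run):
1. the stop button is pressed fully down (value of joint stop above 0.0045 m), for 0.05 s.
2. both ear defenders hang on the rail, released (x of defender_a in the frame of rail between -0.05 and 0.05 m and y of defender_a in the frame of rail between -0.125 and 0.125 m and z of defender_a in the frame of rail between 0.017 and 0.04 m and angle between the y axis of each of defender_a, defender_b and the x axis of rail, either way round below 0.35 rad and angle between each of defender_a, defender_b's own z axis and vertical below 0.3 rad and contact force between each of defender_a, defender_b and rail above 0.2 N and linear speed of each of defender_a, defender_b below 0.05 m/s and contact force between each of defender_a, defender_b and the fingers below 0.05 N and x of defender_b in the frame of rail between -0.05 and 0.05 m and y of defender_b in the frame of rail between -0.125 and 0.125 m and z of defender_b in the frame of rail between 0.017 and 0.04 m), for 0.3 s.
At the end, for the whole second after the job is handed in: Both ear defenders hang free on the rail, origin within 50 mm of the bar's plane, 125 of its middle, square to 0.35 rad, upright to 0.3. Tools flat: on own liner within 20 mm lengthways, 28 sideways, 0.2 rad, head at stripe; brackets one per bay within 20 and 30 mm, 0.25 rad. All at rest (all of step 2 and x of brush in the frame of liner_blue between -0.02 and 0.02 m and y of brush in the frame of liner_blue between -0.028 and 0.028 m and z of brush in the frame of liner_blue between -0.004 and 0.008 m and angle between each of brush, spatula, spanner, bracket_a, bracket_b's own z axis and vertical below 0.12 rad and angle between the x axis of brush and the x axis of liner_blue, either way round below 0.2 rad and x of brush_tip in the frame of liner_blue above 0.03 m and linear speed of each of brush, spatula, spanner, bracket_a, bracket_b below 0.03 m/s and x of spatula in the frame of liner_orange between -0.02 and 0.02 m and y of spatula in the frame of liner_orange between -0.028 and 0.028 m and z of spatula in the frame of liner_orange between -0.004 and 0.008 m and angle between the x axis of spatula and the x axis of liner_orange, either way round below 0.2 rad and x of spatula_tip in the frame of liner_orange above 0.03 m and x of spanner in the frame of liner_yellow between -0.02 and 0.02 m and y of spanner in the frame of liner_yellow between -0.028 and 0.028 m and z of spanner in the frame of liner_yellow between -0.004 and 0.008 m and angle between the x axis of spanner and the x axis of liner_yellow, either way round below 0.2 rad and x of spanner_tip in the frame of liner_yellow above 0.03 m and (x of bracket_a in the frame of tray between -0.069 and -0.009 m or x of bracket_a in the frame of tray between 0.009 and 0.069 m) and y of bracket_a in the frame of tray between -0.1295 and -0.0895 m and z of bracket_a in the frame of tray between 0.002 and 0.012 m and angle between the x axis of each of bracket_a, bracket_b and the y axis of tray, either way round below 0.25 rad and (x of bracket_b in the frame of tray between -0.069 and -0.009 m or x of bracket_b in the frame of tray between 0.009 and 0.069 m) and y of bracket_b in the frame of tray between -0.1295 and -0.0895 m and z of bracket_b in the frame of tray between 0.002 and 0.012 m and horizontal distance between bracket_a and bracket_b above 0.045 m); the robot touches nothing.
It fails at once if the dish, beaker, bottle, jar or a box is moved more than 30 mm (distance of any of dish, beaker, reagent, jar, tip_box, glove_box from where it was at the start of the episode above 0.03 m).
Of brush, spatula, spanner, bracket_a, bracket_b only 4 to 5 are there at a start; the rules pass over those that are not, and their reading is None.
At some moment in a run one of brush, spatula, spanner, bracket_a, bracket_b may be knocked a few centimetres aside while the robot is not near it.
It also fails if it takes over 210 s, if anything falls off the work surface, if the arm or the gripper's body presses on something with over 40 N, if the wrist force passes 120 N, or if a joint passes its speed limit or range.

### The arm

A 7-joint arm with a two-finger parallel gripper is mounted at the origin on the work surface. World frame = base frame: x ahead of the robot, y to its left, z up, the work surface at z = 0. Lengths are in m, angles in rad, forces in N, time in s.
With the tool pointing down it reaches from about 0.35 to 0.775 m from the base axis. Payload 3.1 kg.
Tool frame: the origin (TCP) lies midway between the tips of the shut fingers; the grasp point (between the pads) lies 19 mm behind it; z points along the fingers, y is the line along which they close (so a half turn about z gives the same grasp; the last joint's range is limited). The gripper opens to 85 mm and grips with 20 to 120 N. Pads are 22 mm wide; open, the fingers measure 114 mm over their backs; the gripper's body (76 mm by 85 mm) begins 54 mm behind the grasp point. The pads swing forward as they close: fully open they stand 13 mm farther back than shut.
Start: joints at [-1.234, 0.311, 0.014, 1.512, -0.004, 1.319, -0.027], TCP at [0.203, 0.511, 0.231] pointing down, gripper open.
Joint ranges: [-2.7, 2.7], [-0.3, 1.91], [-1.27, 1.3], [0.12, 2.57], [-1.44, 4.58], [0.2, 2.03], [-3.05, 3.05]. Speed limits (rad/s): [2.79, 2.79, 3.14, 3.14, 3.14, 3.14, 3.14].

### API

Orientations are given as [roll, pitch, yaw] about the fixed x, y, z axes, in that order (R = Rz(yaw) Ry(pitch) Rx(roll)).
In Python, from plant import env gives the robot as it stands. The module is installed in compiled form; this text tells all that it offers.
- The arm moves only by the tool jog_arm, never from a script. Its argument "plan" is a list of rows, each a list of 7 numbers: the finger opening in mm, from 0 to 85.4, then the shift along the tool's x, y, z in mm, then the turn, a rotation vector about the tool's x, y, z in degrees. In form: [[gripper, x, y, z, ax, ay, az], ...]. A call has 1 to 5 rows; each row is the pose to reach, as a shift and turn from the pose commanded when the call began, along the tool's axes at that moment; what a row does not reach only later rows make up. A row lasts 1/10 s, in which the tool goes at most 50 mm and 8.59 degrees, less where a joint would pass 70% of its speed; a pose out of reach is approached as far as the arm can. A call with a gripper value outside its range is refused whole. The fingers move at their own pace and stop on an object; "newtons" is the grip in N (left out, the last holds). Time passes only in rows, so rows that repeat a pose let the fingers close. It gives the time, the measured TCP pose, the force, the opening and the grip force at its end, in the units of the state.
- env.state(): the state, without advancing time (a new reading comes with each control period).
- env.read_camera(name): name is "scene" or "side" or "wrist"; returns (picture, depth): 480x640x3 uint8, red, green, blue; 480x640 float32, m along the optical axis (not along the pixel's ray), 0 where there is no reading.
- env.camera_params(name): a dict with "fx", "fy", "cx", "cy" (pixels), "k1" (the pictures are not rectified: a ray, as slopes to the right and down, at radius r is drawn at 1 + k1 r^2 times it, then the intrinsics apply), "rvec" (rotation vector, rad) and "tvec" (3), from world to camera coordinates, as OpenCV has them; the wrist camera has in their place "mount" (4x4, takes a point from camera to tool coordinates, whose origin is the TCP and whose axes are the flange's). Camera axes: x right, y down, z forward; pixel columns grow to the right and rows downward; lengths in m; the calibration is good to about 2 mm. A picture is of the moment at which its call begins: read the wrist's pose just before it. camera_params takes no time and is no camera call.
- env.finish_job(): hands the job in; it is judged then, once.
The state is a dict: "time": time; "qpos": joint angles; "joint_velocities": joint speeds; "joint_efforts": joint torques, N m; "position": TCP position; "eef_rot": TCP orientation; "contact_force": force on the tool from outside, world axes, zero at the start; "torque": the same for the moment, N m; "opening": opening from 0.0 (shut) to 1.0 (fully open); "grip_force": force on a finger pad.
Only numpy, scipy, OpenCV 4.12 (cv2) and the standard library are available. Lean on these libraries where they do the work, as an engineer would, in place of code of your own. Each camera call takes 0.05 s, during which the arm holds its last target. There are 200 camera calls.

## Working session

There is one attempt and no reset: what is moved stays moved. The work goes in short steps, Python scripts to look and compute and a tool call to move; the robot and the scene stay as the last step left them, time stands still between calls to the robot, and variables do not carry over. Pictures are saved under pics/ and viewed, at most 14 in all, crops included, and the job is handed in when it is done.

Besides the shell and the picture viewer there is one more tool, called after "Request:" as name(argument=value, ...) on one line, values as JSON. jog_arm: Moves the arm, as the interface text tells. Its arguments: {"type":"object","properties":{"plan":{"type":"array"},"newtons":{"type":"number"}},"required":["plan"]}

```bash
mkdir -p pics
python3 - <<'E'
from plant import env
import cv2,numpy as np
print(env.state())
for n in ["scene","side"]:
    p,d=env.read_camera(n); cv2.imwrite(f"pics/{n}0.png",p[...,::-1]); np.savez(f"{n}0.npz",p=p,d=d)
for n in ["scene","side","wrist"]: print(n,env.camera_params(n))
E
```

```text
{'time': 0.0, 'qpos': array([-1.23366718,  0.31172574,  0.01397763,  1.51304441, -0.00438483,
        1.31917198, -0.02722258]), 'joint_velocities': array([ 0.0006199 ,  0.00014484,  0.00014067,  0.00184724,  0.00187994,
        0.0005427 , -0.0001473 ]), 'joint_efforts': array([-3.77568831e-04, -3.79912663e+01,  1.45785380e-01, -2.30591834e+01,
        1.22518436e-02,  1.38359770e-02,  2.45781251e-06]), 'position': array([0.20313059, 0.51034601, 0.23022609]), 'eef_rot': array([-3.13927609e+00,  1.05720749e-04,  2.76283537e+00]), 'contact_force': array([ 1.05067717,  0.26307941, -0.60254018]), 'torque': array([-0.02852839,  0.01568834,  0.00905822]), 'grip_force': 0.0, 'opening': 0.9987542616383979}
scene {'fx': 437.1395086103552, 'fy': 437.1395086103552, 'cx': 314.5125618805768, 'cy': 240.60321835476432, 'k1': 0.0019926630545521145, 'rvec': array([ 0.83510923,  2.42290388, -1.25607818]), 'tvec': array([ 0.47283722, -0.08259378,  1.47952896])}
side {'fx': 520.3516997733803, 'fy': 520.3516997733803, 'cx': 317.2855575998561, 'cy': 242.76741197943937, 'k1': -0.02157300980522346, 'rvec': array([ 2.31714295, -0.24337931,  0.12848592]), 'tvec': array([-0.54447033,  0.07209152,  1.37375112])}
wrist {'fx': 419.65173747162515, 'fy': 419.65173747162515, 'cx': 313.7052599895497, 'cy': 231.08244297879935, 'k1': -0.06834344202674504, 'mount': array([[-4.86176143e-04, -9.55637515e-01, -2.94544910e-01,
         7.65180676e-02],
       [ 9.99998673e-01, -9.22656461e-04,  1.34291789e-03,
         5.27273057e-04],
       [-1.55510648e-03, -2.94543867e-01,  9.55636695e-01,
        -1.43175973e-01],
       [ 0.00000000e+00,  0.00000000e+00,  0.00000000e+00,
         1.00000000e+00]])}
```

View pics/scene0.png

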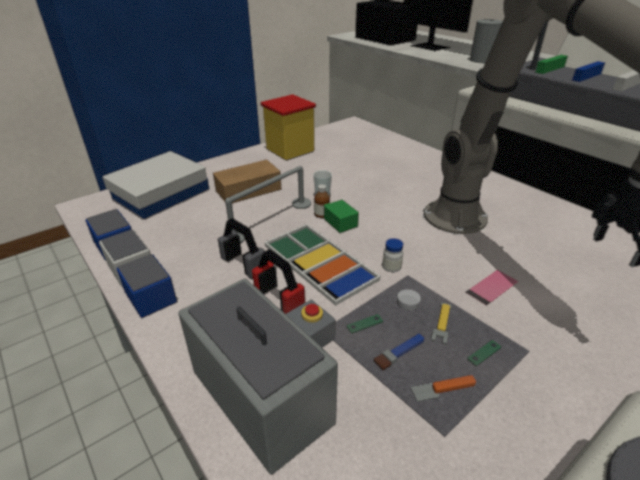

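View pics/side0.png

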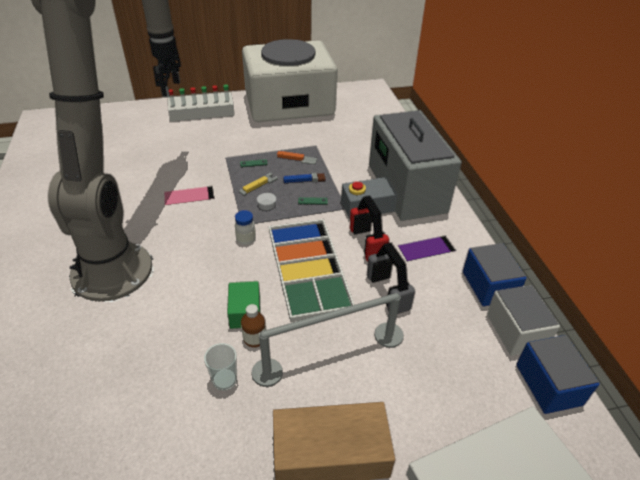

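The scene view shows all five tools on the mat (around px 430,350). The tray is at (320,265), with green, yellow, orange and blue compartments. The red defender is at (280,280), the grey one at (240,245), the button at (313,311) and the rail between (230,205) and (300,170). The side view shows the same things: mat (282,183), button (357,188), tray (310,268), rail from (265,335) to (395,300). There are pink and purple decoy liners.

```bash
cat > h.py <<'E'
import cv2,numpy as np
from scipy.spatial.transform import Rotation as R
from plant import env
def cam(n,st=None):
    c=env.camera_params(n); K=np.array([[c['fx'],0,c['cx']],[0,c['fy'],c['cy']],[0,0,1]]); D=np.array([c['k1'],0,0,0.])
    if 'rvec' in c:
        Rm=cv2.Rodrigues(c['rvec'])[0]; return K,D,Rm.T,-Rm.T@c['tvec']
    T=np.eye(4); T[:3,:3]=R.from_euler('xyz',st['eef_rot']).as_matrix(); T[:3,3]=st['position']
    T=T@c['mount']; return K,D,T[:3,:3],T[:3,3]
def rays(C,uv):
    p=cv2.undistortPoints(np.float64(uv).reshape(-1,1,2),C[0],C[1]).reshape(-1,2)
    return np.c_[p,np.ones(len(p))]@C[2].T
def plane(C,uv,z):
    r=rays(C,uv); return C[3]+r*((z-C[3][2])/r[:,2])[:,None]
def cloud(C,uv,d):
    uv=np.int32(uv); return C[3]+rays(C,uv)*d[uv[:,1],uv[:,0]][:,None]
def mask(p,lo,hi):
    return cv2.inRange(cv2.cvtColor(p,cv2.COLOR_RGB2HSV),lo,hi)
HUE=dict(blue=((108,120,60),(122,255,255)),orange=((5,150,110),(14,255,255)),yellow=((20,130,120),(30,255,255)),green=((50,60,20),(85,255,200)),red=((0,170,80),(3,255,255)))
def blobs(p,col,amin=25):
    m=mask(p,*HUE[col]); n,l,s,c=cv2.connectedComponentsWithStats(m)
    for i in range(1,n):
        if s[i,4]>=amin:
            v,u=np.nonzero(l==i); yield np.c_[u,v]
def axis(P):
    c,(w,h),a=cv2.minAreaRect(np.float32(P[:,:2]*1000)); 
    if w<h: w,h,a=h,w,a+90
    return np.array(c)/1000,w,h,a
E
python3 - <<'E'
from h import *
for n in ["side","scene"]:
    f=np.load(n+"0.npz");C=cam(n);print(n,C[3])
    for col in HUE:
        for uv in blobs(f['p'],col):
            P=cloud(C,uv,f['d']); c,w,h,a=axis(plane(C,uv,np.median(P[:,2])))
            if abs(c).max()<1.2: print(col,len(uv),uv.mean(0).round(),'med',np.median(P,0).round(3),'rect',c.round(3),round(w),round(h),round(a))
E
```

```text
side [ 0.31081541 -1.04152562  1.0037208 ]
blue 175 [297. 178.] med [0.556 0.285 0.017] rect [0.555 0.284] 88 34 176
blue 199 [244. 217.] med [0.362 0.046 0.083] rect [0.362 0.047] 54 45 79
blue 547 [296. 233.] med [0.504 0.043 0.005] rect [0.504 0.044] 131 51 0
blue 544 [496. 282.] med [ 0.924 -0.315  0.079] rect [ 0.951 -0.292] 188 123 75
blue 988 [565. 391.] med [ 0.94  -0.616  0.068] rect [ 0.96  -0.578] 166 129 73
orange 103 [291. 155.] med [0.558 0.417 0.018] rect [0.556 0.418] 88 24 155
orange 621 [301. 250.] med [ 0.503 -0.03   0.005] rect [ 0.504 -0.03 ] 130 52 0
yellow 124 [254. 183.] med [0.416 0.28  0.019] rect [0.419 0.28 ] 88 23 30
yellow 67 [356. 190.] med [0.694 0.107 0.081] rect [0.698 0.113] 45 39 154
yellow 738 [306. 269.] med [ 0.504 -0.104  0.005] rect [ 0.505 -0.103] 131 55 0
green 25 [181.  91.] med [0.219 0.772 0.104] rect [0.218 0.772] 47 14 88
green 86 [383. 147.] med [0.807 0.224 0.14 ] rect [0.807 0.225] 87 21 73
green 124 [253. 163.] med [0.43  0.404 0.009] rect [0.43  0.406] 85 29 178
green 158 [312. 201.] med [0.58  0.172 0.009] rect [0.579 0.173] 86 24
[... 1423 characters left out ...]
 361 102 24
green 798 [341. 215.] med [ 0.347 -0.186  0.052] rect [ 0.347 -0.186] 165 114 82
green 307 [307. 238.] med [ 0.47  -0.202  0.005] rect [ 0.468 -0.205] 90 59 90
green 351 [287. 247.] med [ 0.549 -0.203  0.005] rect [ 0.548 -0.205] 90 62 91
green 222 [367. 322.] med [0.577 0.182 0.01 ] rect [0.582 0.181] 87 26 167
green 291 [485. 352.] med [0.428 0.415 0.01 ] rect [0.431 0.414] 88 25 178
red 583 [288. 104.] med [ 0.135 -0.773  0.214] rect [ 0.134 -0.777] 180 171 90
red 130 [259. 272.] med [ 0.721 -0.084  0.074] rect [ 0.721 -0.075] 102 41 35
red 353 [293. 297.] med [0.698 0.043 0.063] rect [0.697 0.043] 86 52 60
red 94 [312. 309.] med [0.704 0.129 0.091] rect [0.705 0.129] 29 25 52
```

Run:
```python
from h import *
for n in ["side","scene"]:
    f=np.load(n+"0.npz");C=cam(n);v,u=np.nonzero(f['d']>0);uv=np.c_[u,v];P=cloud(C,uv,f['d'])
    roi=(P[:,0]>.3)&(P[:,0]<.9)&(P[:,1]>-.75)&(P[:,1]<.08)
    s=roi&(P[:,2]>.133)&(P[:,2]<.156)
    m=np.zeros(f['d'].shape,np.uint8);m[v[s],u[s]]=1
    k,l,st,_=cv2.connectedComponentsWithStats(m)
    for i in range(1,k):
        if st[i,4]<25: continue
        vv,uu=np.nonzero(l==i);q=np.c_[uu,vv];Q=cloud(C,q,f['d']);c,w,h,a=axis(Q)
        print(n,st[i,4],q.mean(0).round(),np.median(Q,0).round(3),c.round(3),round(w),round(h),round(a),f['p'][vv,uu].mean(0).round())
    # posts/bases of rail, steel
    b=cv2.resize(f['p'][170:370,200:440] if n=="side" else f['p'][150:330,180:400],None,fx=3,fy=3,interpolation=cv2.INTER_CUBIC)
    cv2.imwrite(f"pics/{n}_crop.png",b[...,::-1])
```

```text
side 232 [417. 179.] [0.848 0.041 0.144] [0.851 0.043] 95 40 157 [71. 73. 69.]
side 212 [371. 205.] [ 0.692 -0.037  0.141] [ 0.694 -0.034] 85 25 94 [24. 24. 25.]
side 287 [394. 254.] [ 0.692 -0.226  0.141] [ 0.694 -0.222] 86 27 98 [35. 33. 32.]
side 1143 [328. 316.] [ 0.494 -0.378  0.147] [ 0.506 -0.374] 321 21 8 [121. 123. 116.]
scene 440 [262. 185.] [ 0.525 -0.363  0.145] [ 0.506 -0.367] 316 22 7 [97. 97. 92.]
scene 189 [238. 226.] [ 0.697 -0.21   0.141] [ 0.694 -0.217] 88 26 99 [29. 28. 28.]
scene 251 [276. 258.] [ 0.696 -0.024  0.142] [ 0.695 -0.03 ] 87 25 97 [25. 25. 25.]
```

View pics/side_crop.png

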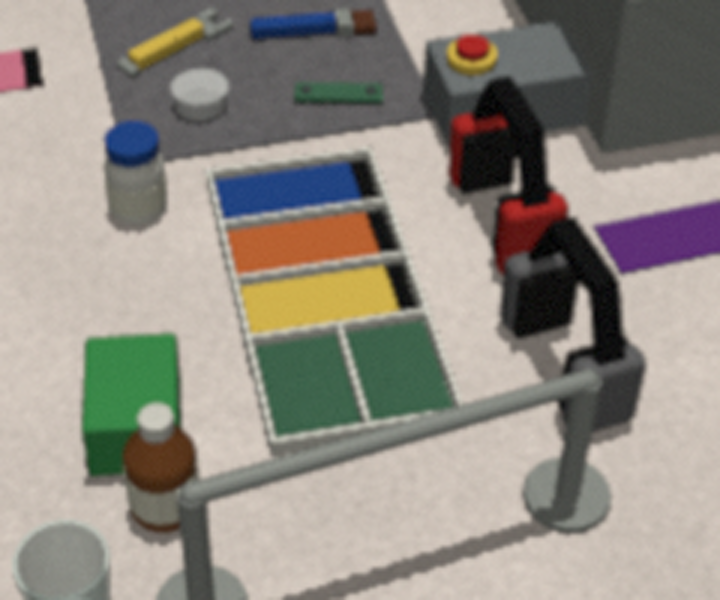

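The crop shows the spanner's jaw at its right, upper end (210,20), so all three heads point roughly +x. The red defender is nearer the button (470,50), and the rail runs from (190,495) to (590,385).

```bash
cat >> h.py <<'E'
def goto(*goals,start=None):
    """goals x,y,z(mm) yaw(deg), tool pointing down; prints deltas in tool axes, each from the goal before"""
    s=env.state(); T=R.from_euler('xyz',s['eef_rot']); p=s['position']*1e3
    for g in goals:
        d=T.inv().apply(np.array(g[:3])-p); G=R.from_euler('ZX',[g[3],180],degrees=True)
        print(g,'->',d.round(1),np.degrees((T.inv()*G).as_rotvec()).round(1),'|d|',round(np.linalg.norm(d)))
        T,p=G,np.array(g[:3])
E
python3 -c "
from h import *
goto((450,320,230,125),(702,122,180,95.5))"
```

```text
(450, 320, 230, 125) -> [-299.8  -85.7    0.5] [-0.1  0.  33.3] |d| 312
(702, 122, 180, 95.5) -> [-306.7   92.9   50. ] [-0.  -0.  29.5] |d| 324
```

Request:
jog_arm(plan=[[0, -225, -65, 0, 0, 0, 33], [0, -225, -65, 0, 0, 0, 33], [0, -225, -65, 0, 0, 0, 33], [0, -225, -65, 0, 0, 0, 33], [0, -225, -65, 0, 0, 0, 33]])

```text
time: 0.6
position: [0.3915, 0.3636, 0.231]
eef_rot: [-3.141, 0.003, 2.18]
contact_force: [0.9, 0.2, 0.1]
opening: 0.143
grip_force: 0.0
```

```bash
python3 -c "
from h import *
goto((570,220,220,110),(702,122,180,95.5),(702,122,120,95.5))"
```

```text
(570, 220, 220, 110) -> [-219.9   64.2   11.6] [ 0.   0.1 14.9] |d| 229
(702, 122, 180, 95.5) -> [-137.2   90.5   40. ] [ 0.  -0.  14.5] |d| 169
(702, 122, 120, 95.5) -> [ 0. -0. 60.] [0. 0. 0.] |d| 60
```

Request:
jog_arm(plan=[[0, -220, 64, 10, 0, 0, 15], [0, -220, 64, 10, 0, 0, 15], [0, -220, 64, 10, 0, 0, 15], [0, -220, 64, 10, 0, 0, 15], [0, -220, 64, 10, 0, 0, 15]])

```text
time: 1.1
position: [0.5705, 0.2197, 0.2204]
eef_rot: [-3.141, 0.004, 1.919]
contact_force: [-0.1, 0.3, 0.2]
opening: -0.002
grip_force: 0.0
```

Request:
jog_arm(plan=[[0, -137, 90, 40, 0, 0, 14.5], [0, -137, 90, 40, 0, 0, 14.5], [0, -137, 90, 40, 0, 0, 14.5], [0, -137, 90, 40, 0, 0, 14.5], [0, -137, 90, 40, 0, 0, 14.5]])

```text
time: 1.6
position: [0.7005, 0.1223, 0.178]
eef_rot: [-3.138, 0.004, 1.666]
contact_force: [-0.8, -0.3, 0.3]
opening: 0.005
grip_force: 0.0
```

Run:
```python
from h import *
s=env.state();p,d=env.read_camera("wrist");C=cam("wrist",s);print(s['position'],s['eef_rot'])
cv2.imwrite("pics/w1.png",p[...,::-1])
for col in ['red','yellow']:
    for uv in blobs(p,col,200):
        P=cloud(C,uv,d);print(col,len(uv),uv.mean(0).round(),np.median(P,0).round(3),np.percentile(P[:,2],95).round(4),axis(plane(C,uv,np.percentile(P[:,2],80))))
```

```text
[0.70052819 0.12230976 0.17803926] [-3.13773625  0.00421167  1.66552572]
red 2398 [319. 231.] [0.702 0.129 0.092] 0.0936 (array([0.70155676, 0.12838039]), 32.751102447509766, 31.36724090576172, 95.46212339401245)
red 1318 [260. 325.] [0.667 0.043 0.057] 0.078 (array([0.66945264, 0.05504207]), 59.20518493652344, 21.244491577148438, 65.17051696777344)
yellow 2516 [319. 221.] [0.701 0.135 0.082] 0.0836 (array([0.70170459, 0.12768254]), 49.44124221801758, 48.149688720703125, 95.44816827774048)
yellow 2568 [ 52. 409.] [ 0.466 -0.097  0.006] 0.0072 (array([ 0.48319427, -0.10749162]), 92.29617309570312, 58.48646926879883, 0.3456130623817444)
```

View pics/w1.png

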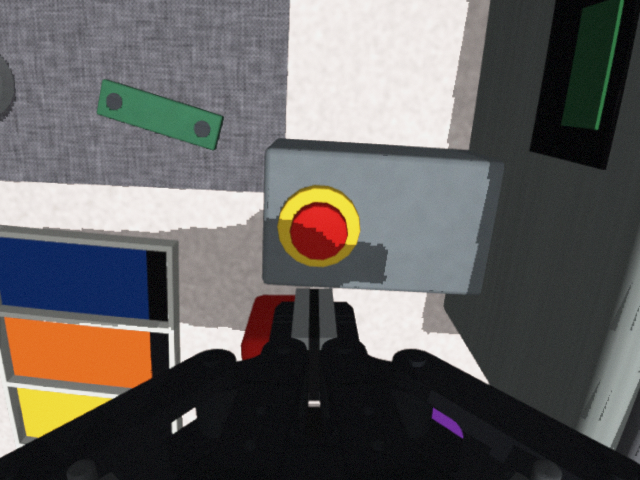

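The wrist view shows the red button at (319,231), the tank well to the right, and a green bracket at (160,113).

Request:
jog_arm(plan=[[0, 5, 1, 40, 0, 0, 0], [0, 5, 1, 80, 0, 0, 0], [0, 5, 1, 88, 0, 0, 0], [0, 5, 1, 92, 0, 0, 0], [0, 5, 1, 92, 0, 0, 0]])

```text
time: 2.15
position: [0.7005, 0.1344, 0.0915]
eef_rot: [3.139, -0.001, 1.674]
contact_force: [-1.9, 0.5, 2.0]
opening: 0.0
grip_force: 0.9
```

Request:
jog_arm(plan=[[0, -5, 0, 3, 0, 0, 0], [0, -5, 0, 5, 0, 0, 0], [0, -5, 0, 5, 0, 0, 0]])

```text
time: 2.45
position: [0.7029, 0.1277, 0.0865]
eef_rot: [3.136, -0.0, 1.672]
contact_force: [1.2, 1.3, 4.5]
opening: 0.002
grip_force: 2.3
```

Request:
jog_arm(plan=[[0, 0, 0, 3, 0, 0, 0], [0, 0, 0, 4, 0, 0, 0], [0, 0, 0, 4, 0, 0, 0]])

```text
time: 2.75
position: [0.703, 0.1277, 0.086]
eef_rot: [3.135, -0.001, 1.672]
contact_force: [-4.4, 2.2, 16.3]
opening: 0.0
grip_force: 8.4
```

Request:
jog_arm(plan=[[0, 0, 0, -50, 0, 0, 0], [40, 0, 0, -100, 0, 0, 0], [60, -80, 0, -135, 0, 0, 0], [60, -120, 0, -135, 0, 0, 0], [60, -120, 0, -135, 0, 0, 0]])

```text
time: 3.25
position: [0.713, -0.0004, 0.2171]
eef_rot: [3.14, 0.008, 1.664]
contact_force: [0.6, 0.0, 0.0]
opening: 0.683
grip_force: 0.0
```

```bash
cat > top.py <<'E'
from h import *
import sys
# crown/rail pieces: components of points within a height band
def comps(n,z0,z1,f=None,amin=60):
    s=env.state();p,d=env.read_camera(n);C=cam(n,s);v,u=np.nonzero(d>0);P=cloud(C,np.c_[u,v],d)
    k=(P[:,2]>z0)&(P[:,2]<z1);m=np.zeros(d.shape,np.uint8);m[v[k],u[k]]=1
    k,l,st,_=cv2.connectedComponentsWithStats(m)
    for i in range(1,k):
        if st[i,4]<amin: continue
        vv,uu=np.nonzero(l==i);q=np.c_[uu,vv];Q=cloud(C,q,d);c,w,h,a=axis(Q)
        print(n,st[i,4],q.mean(0).round(),'z',np.median(Q[:,2]).round(4),c.round(4),round(w),round(h),round(a,1),p[vv,uu].mean(0).round())
    return s,p,d,C
E
python3 - <<'E'
from top import *
s,p,d,C=comps("wrist",.132,.156)
cv2.imwrite("pics/w2.png",p[...,::-1]);print(s['position'],s['eef_rot'])
E
```

```text
wrist 4371 [532.  92.] z 0.1447 [0.8137 0.0887] 96 6 95.0 [45. 48. 47.]
wrist 5658 [276. 281.] z 0.1431 [ 0.6932 -0.0289] 85 24 95.0 [10. 10. 10.]
[ 7.12969766e-01 -3.87206951e-04  2.17129129e-01] [3.14028706 0.00757492 1.6644137 ]
```

View pics/w2.png

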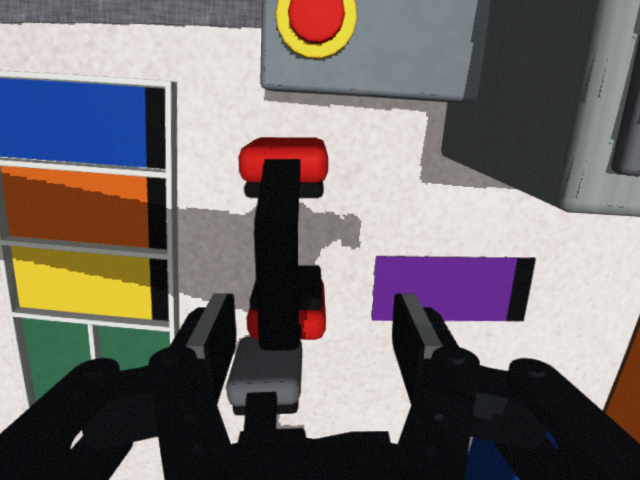

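The wrist view shows the red defender's crown at (276,250), vertical in the image. The fingers are to the right of it and need to shift left.

```bash
python3 -c "
from h import *
goto((693.5,-30,200,95),(693.5,-30,125.5,95))"
```

```text
(693.5, -30, 200, 95) -> [-22.2 -21.5  17.4] [0.1 0.7 0. ] |d| 35
(693.5, -30, 125.5, 95) -> [ 0.  -0.  74.5] [0. 0. 0.] |d| 74
```

Request:
jog_arm(plan=[[60, -22, -21.5, 17, 0, 0.5, 0], [60, -22, -21.5, 50, 0, 0.5, 0], [60, -22, -21.5, 85, 0, 0.5, 0], [60, -22, -21.5, 91, 0, 0.5, 0], [60, -22, -21.5, 91, 0, 0.5, 0]])

```text
time: 3.8
position: [0.6923, -0.0157, 0.1225]
eef_rot: [-3.137, -0.009, 1.672]
contact_force: [0.4, -0.1, 0.7]
opening: 0.704
grip_force: 0.0
```

```bash
python3 -c "
from h import *
print(env.state()['eef_rot'])
goto((693.5,-30,125.5,95))"
```

```text
[-3.13726778 -0.00877737  1.67188635]
(693.5, -30, 125.5, 95) -> [-14.3  -0.3  -3.2] [-0.3 -0.5  0.8] |d| 15
```

Request:
jog_arm(plan=[[60, 0, 0, 0, 0, 0, 0], [60, 0, 0, 0, 0, 0, 0]])

```text
time: 4.0
position: [0.6953, -0.0159, 0.1268]
eef_rot: [3.137, -0.008, 1.673]
contact_force: [-0.1, -0.4, -0.8]
opening: 0.701
grip_force: 0.0
```

Request:
jog_arm(plan=[[60, -14, 0, 1, 0, 0, 0], [60, -14, 0, 1, 0, 0, 0], [60, -14, 0, 1, 0, 0, 0]])

```text
time: 4.3
position: [0.6952, -0.0315, 0.1238]
eef_rot: [3.141, -0.008, 1.67]
contact_force: [0.3, 0.5, 1.0]
opening: 0.703
grip_force: 0.0
```

Request:
jog_arm(plan=[[15, 0, 0, 0, 0, 0, 0], [15, 0, 0, 0, 0, 0, 0], [15, 0, 0, 0, 0, 0, 0], [15, 0, 0, 0, 0, 0, 0]], newtons=60)

```text
time: 4.7
position: [0.6951, -0.0293, 0.1233]
eef_rot: [3.142, -0.009, 1.672]
contact_force: [-1.3, -0.1, 1.7]
opening: 0.265
grip_force: 59.7
```

Request:
jog_arm(plan=[[15, 0, 0, -30, 0, 0, 0], [15, 0, 0, -70, 0, 0, 0], [15, 0, 0, -110, 0, 0, 0], [15, 0, 0, -150, 0, 0, 0], [15, 0, 0, -168, 0, 0, 0]])

```text
time: 5.2
position: [0.6964, -0.0313, 0.2955]
eef_rot: [3.135, -0.007, 1.673]
contact_force: [0.6, -0.4, -0.7]
opening: 0.264
grip_force: 59.5
```

Run:
```python
from h import *
f=np.load("side0.npz");C=cam("side")
for nm,(u0,u1,v0,v1) in dict(bottle=(238,272,304,348),beaker=(200,240,342,392)).items():
    v,u=np.mgrid[v0:v1,u0:u1];P=cloud(C,np.c_[u.ravel(),v.ravel()],f['d']);P=P[P[:,2]>.03];print(nm,np.percentile(P,[2,50,98],axis=0).round(3).tolist())
goto((570,-204,290,96.5),(451.5,-378,290,97.5))
```

```text
bottle [[0.313, -0.404, 0.034], [0.343, -0.31, 0.077], [0.369, -0.241, 0.151]]
beaker [[0.233, -0.424, 0.032], [0.262, -0.382, 0.067], [0.293, -0.361, 0.091]]
(570, -204, 290, 96.5) -> [-159.  -143.3    3.5] [ 0.4 -0.4 -0.7] |d| 214
(451.5, -378, 290, 97.5) -> [-159.5 -137.4   -0. ] [ 0.  0. -1.] |d| 211
```

Request:
jog_arm(plan=[[15, -35, -30, 2, 0, 0, -0.5], [15, -70, -64, 2, 0, 0, -0.5], [15, -105, -96, 2, 0, 0, -0.5], [15, -140, -128, 2, 0, 0, -0.5], [15, -159, -143, 2, 0, 0, -0.5]])

```text
time: 5.7
position: [0.5647, -0.2092, 0.2878]
eef_rot: [-3.139, -0.006, 1.673]
contact_force: [0.7, -1.2, -2.2]
opening: 0.264
grip_force: 59.9
```

Request:
jog_arm(plan=[[15, -35, -30, 0, 0, 0, -1], [15, -70, -64, 0, 0, 0, -1], [15, -105, -96, 0, 0, 0, -1], [15, -140, -125, 0, 0, 0, -1], [15, -159, -137, 0, 0, 0, -1]])

```text
time: 6.2
position: [0.4451, -0.3815, 0.2863]
eef_rot: [-3.138, -0.007, 1.69]
contact_force: [-0.3, 0.2, -1.4]
opening: 0.263
grip_force: 59.9
```

Run:
```python
from top import *
s,p,d,C=comps("wrist",.132,.153)
print(s['position'],s['eef_rot']);cv2.imwrite("pics/w3.png",p[...,::-1])
goto((451.5,-378,292,97.5))
```

```text
wrist 6067 [485. 208.] z 0.1493 [ 0.5651 -0.3598] 196 20 7.6 [126. 131. 129.]
wrist 2378 [226. 214.] z 0.149 [ 0.3827 -0.3881] 74 20 6.1 [75. 79. 78.]
[ 0.44505436 -0.3815336   0.28628353] [-3.13836697 -0.00658583  1.69008567]
(451.5, -378, 292, 97.5) -> [ 5.7  8.8 -5.9] [-0.3 -0.2 -0.9] |d| 12
```

View pics/w3.png

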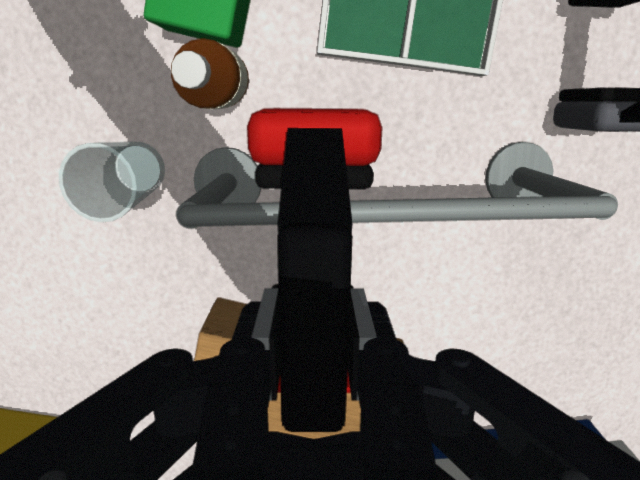

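The wrist view shows the red defender held at (315,250) above the bar, which crosses at row 210. The bottle (205,75) and beaker (105,180) are clear.

Request:
jog_arm(plan=[[15, 5, 8, 0, 0, 0, 0], [15, 5, 8, 35, 0, 0, 0], [15, 5, 8, 70, 0, 0, 0], [15, 5, 8, 100, 0, 0, 0], [15, 5, 8, 120, 0, 0, 0]])

```text
time: 6.75
position: [0.4578, -0.3664, 0.163]
eef_rot: [-3.139, -0.013, 1.701]
contact_force: [0.4, 1.4, -1.8]
opening: 0.266
grip_force: 59.8
```

Request:
jog_arm(plan=[[15, 0, 0, 0, 0, 0, 0], [15, 0, 0, 5, 0, 0, 0], [15, 0, 0, 10, 0, 0, 0], [15, 0, 0, 13, 0, 0, 0]])

```text
time: 7.15
position: [0.4582, -0.3699, 0.1542]
eef_rot: [3.14, -0.007, 1.699]
contact_force: [-0.5, -0.2, -1.8]
opening: 0.269
grip_force: 59.8
```

Request:
jog_arm(plan=[[15, -6, -4, 2, 0, 0, 0], [15, -6, -4, 4, 0, 0, 0], [15, -6, -4, 6, 0, 0, 0], [15, -6, -4, 7, 0, 0, 0]])

```text
time: 7.55
position: [0.4535, -0.3782, 0.15]
eef_rot: [3.14, -0.006, 1.696]
contact_force: [-4.5, 2.7, 16.1]
opening: 0.265
grip_force: 69.9
```

Contact with the bar. I'll release and go up.

Request:
jog_arm(plan=[[15, 0, 0, -2, 0, 0, 0], [50, 0, 0, -2, 0, 0, 0], [50, 0, 0, -2, 0, 0, 0], [50, 0, 0, -2, 0, 0, 0]])

```text
time: 7.95
position: [0.4545, -0.3758, 0.1482]
eef_rot: [3.141, -0.009, 1.699]
contact_force: [0.1, -0.1, 0.3]
opening: 0.585
grip_force: 0.0
```

Request:
jog_arm(plan=[[50, 0, 0, -15, 0, 0, 0], [50, 0, 0, -40, 0, 0, 0], [50, 0, 0, -70, 0, 0, 0], [50, 30, 30, -80, 0, 0, 0], [50, 60, 70, -80, 0, 0, 0]])

```text
time: 8.45
position: [0.5155, -0.3116, 0.2321]
eef_rot: [3.138, -0.004, 1.691]
contact_force: [1.5, -0.5, -0.2]
opening: 0.581
grip_force: 0.0
```

Run:
```python
from top import *
s,p,d,C=comps("scene",.132,.18)
s,p,d,C=comps("side",.132,.18)
goto((580,-260,225,98),(694,-219,200,98.5))
```

```text
scene 1063 [362.  48.] z 0.1568 [-0.8574 -1.5989] 1144 666 72.0 [102. 100.  93.]
scene 87 [516.  47.] z 0.1737 [-1.6957 -0.8679] 245 46 87.3 [134. 130. 121.]
scene 2450 [125.  87.] z 0.156 [ 0.5206 -1.6499] 1261 457 150.0 [50. 61. 77.]
scene 176 [483.  77.] z 0.1636 [-0.9922 -0.6166] 164 36 92.7 [91. 91. 85.]
scene 2107 [562. 130.] z 0.1565 [-0.6004 -0.045 ] 662 29 89.8 [92. 91. 84.]
scene 319 [299. 120.] z 0.1589 [ 0.1214 -0.719 ] 159 22 178.9 [102.  87.  34.]
scene 638 [267. 182.] z 0.147 [ 0.5059 -0.3784] 309 106 175.4 [66. 65. 61.]
scene 589 [463. 181.] z 0.158 [0.0296 0.0197] 145 81 120.3 [63. 60. 55.]
scene 198 [238. 226.] z 0.1413 [ 0.6943 -0.2142] 85 25 99.0 [28. 28. 28.]
scene 2370 [266. 391.] z 0.1567 [0.9494 0.2303] 331 139 120.7 [70. 72. 69.]
side 1096 [247.   5.] z 0.1539 [0.5611 1.4753] 583 46 0.5 [77. 54. 35.]
side 2221 [569.  61.] z 0.1557 [1.7062 0.8074] 1178 30 90.4 [119.  63.  30.]
side 1301 [413. 164.] z 0.1561 [0.8296 0.1536] 334 142 120.3 [71. 74. 69.]
side 769 [ 98. 238.] z 0.1574 [ 0.0076 -0.0426] 127 63 18.0 [72. 69. 62.]
side 300 [394. 255.] z 0.1412 [ 0.6938 -0.2225] 87 25 98.1 [42. 41. 39.]
side 1641 [323. 318.] z 0.1483 [ 0.5039 -0.389 ] 313 103 176.1 [86. 88. 83.]
(580, -260, 225, 98) -> [30.4 61.   4.3] [ 0.4 -0.8  0.2] |d| 68
(694, -219, 200, 98.5) -> [ 24.7 118.6  25. ] [ 0.   0.  -0.5] |d| 124
```

Request:
jog_arm(plan=[[60, 14, 45, 4, 0, 0, 0], [60, 28, 90, 4, 0, 0, 0], [60, 42, 135, 10, 0, 0, 0], [60, 55, 179, 25, 0, 0, 0], [60, 55, 179, 30, 0, 0, 0]])

```text
time: 9.05
position: [0.6918, -0.222, 0.1924]
eef_rot: [-3.14, -0.017, 1.71]
contact_force: [-0.3, 0.6, -1.1]
opening: 0.701
grip_force: 0.0
```

Run:
```python
from top import *
s,p,d,C=comps("wrist",.132,.155)
print(s['position'])
goto((694,-219,123.5,98.5))
```

```text
wrist 7642 [320. 247.] z 0.1432 [ 0.6931 -0.216 ] 82 24 98.3 [10. 11. 11.]
wrist 109 [231. 437.] z 0.1352 [ 0.6577 -0.3402] 10 3 147.0 [44. 46. 46.]
wrist 1005 [140. 456.] z 0.1486 [ 0.6055 -0.3539] 28 16 7.9 [ 98. 103. 101.]
[ 0.69177319 -0.22203066  0.19239336]
(694, -219, 123.5, 98.5) -> [ 4.7  6.9 69.6] [-0.3 -0.8 -0.8] |d| 70
```

Request:
jog_arm(plan=[[60, 4, 4, 30, -0.3, -0.8, 0], [60, 4, 4, 55, -0.3, -0.8, 0], [60, 4, 4, 69, -0.3, -0.8, 0], [60, 4, 4, 69, -0.3, -0.8, 0]])

```text
time: 9.5
position: [0.6877, -0.2261, 0.128]
eef_rot: [3.141, 0.003, 1.697]
contact_force: [-0.2, 0.2, 0.3]
opening: 0.704
grip_force: 0.0
```

Request:
jog_arm(plan=[[60, 8, 6, 4, 0, 0, 0], [60, 8, 6, 4, 0, 0, 0], [60, 8, 6, 4, 0, 0, 0]])

```text
time: 9.8
position: [0.6962, -0.2165, 0.128]
eef_rot: [3.134, 0.006, 1.7]
contact_force: [-0.4, -0.5, 0.2]
opening: 0.701
grip_force: 0.0
```

Request:
jog_arm(plan=[[15, 0, 0, 0, 0, 0, 0], [15, 0, 0, 0, 0, 0, 0], [15, 0, 0, 0, 0, 0, 0], [15, 0, 0, 0, 0, 0, 0]])

```text
time: 10.2
position: [0.695, -0.2176, 0.1272]
eef_rot: [3.136, 0.006, 1.698]
contact_force: [-0.6, -0.5, 3.2]
opening: 0.265
grip_force: 59.8
```

Request:
jog_arm(plan=[[15, 0, 0, -30, 0, 0, 0], [15, 0, 0, -70, 0, 0, 0], [15, 0, 0, -110, 0, 0, 0], [15, 0, 0, -150, 0, 0, 0], [15, 0, 0, -168, 0, 0, 0]])

```text
time: 10.7
position: [0.6949, -0.2169, 0.299]
eef_rot: [3.131, 0.008, 1.698]
contact_force: [1.1, -1.1, -1.4]
opening: 0.265
grip_force: 59.4
```

Run:
```python
from h import *
print(env.state()['position']);goto((569,-361,292,97.5))
```

```text
[ 0.69493312 -0.21685195  0.29896774]
(569, -361, 292, 97.5) -> [-126.9 -143.3    6.5] [ 0.6  0.5 -0.2] |d| 192
```

Request:
jog_arm(plan=[[15, -33, -38, 3, 0.5, 0.5, 0], [15, -66, -75, 3, 0.5, 0.5, 0], [15, -98, -110, 3, 0.5, 0.5, 0], [15, -127, -143, 3, 0.5, 0.5, 0], [15, -127, -143, 3, 0.5, 0.5, 0]])

```text
time: 11.2
position: [0.5599, -0.3699, 0.2916]
eef_rot: [-3.131, 0.002, 1.682]
contact_force: [-0.4, -2.0, -1.0]
opening: 0.267
grip_force: 59.6
```

Run:
```python
from top import *
s,p,d,C=comps("wrist",.138,.18)
print(s['position'],s['eef_rot']);goto((569,-361,292,97.5))
```

```text
wrist 10027 [157. 205.] z 0.1513 [ 0.4402 -0.3702] 178 95 168.4 [58. 61. 60.]
wrist 2658 [405. 199.] z 0.1492 [ 0.6213 -0.354 ] 84 20 10.1 [152. 159. 156.]
[ 0.55988244 -0.36986433  0.29156351] [-3.13125121e+00  2.33276944e-03  1.68191876e+00]
(569, -361, 292, 97.5) -> [ 3.9  5.7 -0.7] [-0.4 -0.1 -0.8] |d| 7
```

Request:
jog_arm(plan=[[15, 8, 9, 0, 0, 0, -0.8], [15, 8, 9, 35, 0, 0, -0.8], [15, 8, 9, 70, 0, 0, -0.8], [15, 8, 9, 100, 0, 0, -0.8], [15, 8, 9, 125, 0, 0, -0.8]])

```text
time: 11.75
position: [0.5779, -0.3464, 0.1633]
eef_rot: [-3.138, -0.008, 1.718]
contact_force: [-0.2, -0.2, -1.5]
opening: 0.261
grip_force: 59.6
```

Request:
jog_arm(plan=[[15, 0, 0, 0, 0, 0, 0], [15, 0, 0, 4, 0, 0, 0], [15, 0, 0, 8, 0, 0, 0]])

```text
time: 12.05
position: [0.5778, -0.3507, 0.1602]
eef_rot: [3.142, -0.001, 1.714]
contact_force: [0.9, 0.1, -2.1]
opening: 0.263
grip_force: 59.6
```

Request:
jog_arm(plan=[[15, -9, -4, 2, 0, 0, 0], [15, -9, -4, 5, 0, 0, 0], [15, -9, -4, 8, 0, 0, 0], [15, -9, -4, 9, 0, 0, 0]])

```text
time: 12.45
position: [0.5726, -0.3625, 0.152]
eef_rot: [-3.139, -0.0, 1.711]
contact_force: [-3.5, 0.6, 8.4]
opening: 0.263
grip_force: 60.8
```

Request:
jog_arm(plan=[[15, 0, 0, -1, 0, 0, 0], [50, 0, 0, -1, 0, 0, 0], [50, 0, 0, -1, 0, 0, 0], [50, 0, 0, -1, 0, 0, 0]])

```text
time: 12.85
position: [0.5734, -0.3598, 0.1501]
eef_rot: [-3.139, -0.004, 1.713]
contact_force: [-0.5, -0.0, 0.3]
opening: 0.587
grip_force: 0.0
```

Request:
jog_arm(plan=[[50, 0, 0, -15, 0, 0, 0], [50, 0, 0, -40, 0, 0, 0], [50, 0, 0, -75, 0, 0, 0], [50, 0, 0, -120, 0, 0, 0], [50, 40, 0, -150, 0, 0, 0]])

```text
time: 13.35
position: [0.5661, -0.3278, 0.3023]
eef_rot: [-3.137, 0.004, 1.703]
contact_force: [-0.3, -0.6, 0.3]
opening: 0.585
grip_force: 0.0
```

Run:
```python
from h import *
p,d=env.read_camera("side");np.savez("side1.npz",p=p,d=d)
b=cv2.resize(p[120:400,200:480],None,fx=2,fy=2,interpolation=cv2.INTER_CUBIC)
cv2.imwrite("pics/side1.png",b[...,::-1])
print(env.state()['position'])
for col in ['blue','orange','yellow','green']:
        for uv in blobs(p,col):
            if uv[:,1].mean()<210: print(col,len(uv),uv.mean(0).round())
goto((560,-100,300,97.5))
```

```text
[ 0.57078308 -0.3163407   0.30927245]
blue 177 [297. 178.]
orange 53486 [552. 136.]
orange 123 [290. 155.]
yellow 140 [255. 184.]
green 25 [181.  91.]
green 122 [253. 163.]
green 158 [312. 201.]
(560, -100, 300, 97.5) -> [215.6  20.8   9.9] [ 0.5 -0.1  0.9] |d| 217
```

View pics/side1.png

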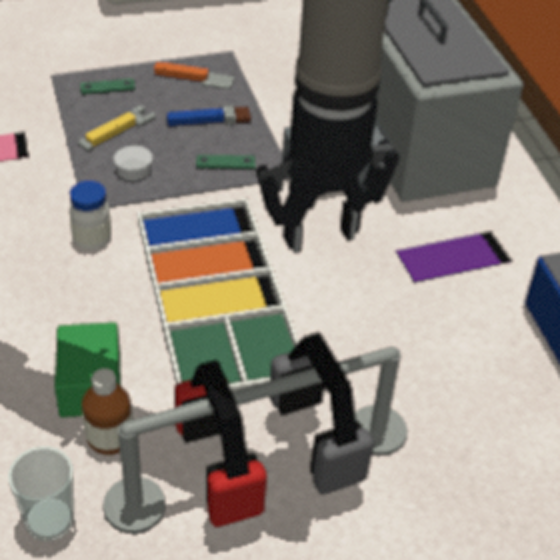

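Both defenders hang on the bar, red at (215,430) and grey at (320,410). The mat tools at the upper left have not moved.

Run:
```python
from h import *
goto((560,-100,300,125),(550,130,300,155),(520,270,300,180))
```

```text
(560, -100, 300, 125) -> [215.6  20.8   9.9] [  0.5  -0.  -26.6] |d| 217
(550, 130, 300, 155) -> [194.1 123.7   0. ] [ -0.   0. -30.] |d| 230
(520, 270, 300, 180) -> [ 86.4 114.2   0. ] [  0.   0. -25.] |d| 143
```

Request:
jog_arm(plan=[[80, 216, 21, 5, 0, 0, -27], [80, 216, 21, 5, 0, 0, -27], [80, 216, 21, 5, 0, 0, -27], [80, 216, 21, 5, 0, 0, -27], [80, 216, 21, 5, 0, 0, -27]])

```text
time: 13.9
position: [0.5587, -0.0953, 0.2959]
eef_rot: [3.139, -0.01, 2.196]
contact_force: [1.0, 1.0, 0.4]
opening: 0.94
grip_force: 0.0
```

Request:
jog_arm(plan=[[80, 194, 124, 0, 0, 0, -30], [80, 194, 124, 0, 0, 0, -30], [80, 194, 124, 0, 0, 0, -30], [80, 194, 124, 0, 0, 0, -30], [80, 194, 124, 0, 0, 0, -30]])

```text
time: 14.4
position: [0.5468, 0.132, 0.2966]
eef_rot: [3.137, -0.007, 2.716]
contact_force: [0.5, 0.2, 0.2]
opening: 0.939
grip_force: 0.0
```

Request:
jog_arm(plan=[[80, 86, 114, 0, 0, 0, -25], [80, 86, 114, 0, 0, 0, -25], [80, 86, 114, 0, 0, 0, -25], [80, 86, 114, 0, 0, 0, -25], [80, 86, 114, 0, 0, 0, -25]])

```text
time: 14.9
position: [0.5173, 0.2668, 0.2969]
eef_rot: [3.139, -0.005, -3.137]
contact_force: [0.6, -1.3, 0.2]
opening: 0.935
grip_force: 0.0
```

```bash
cat > look.py <<'E'
from h import *
def look(name=None,zt={'green':.011,'blue':.021,'orange':.021,'yellow':.021},cols=('blue','orange','yellow','green'),amin=300):
    s=env.state();p,d=env.read_camera("wrist");C=cam("wrist",s);print(s['position'].round(4),s['eef_rot'].round(3))
    if name: cv2.imwrite(name,p[...,::-1])
    for col in cols:
        for uv in blobs(p,col,amin):
            P=cloud(C,uv,d);zm=np.median(P[:,2]);Z=zt[col] if zm>.008 else zm
            c,w,h,a=axis(plane(C,uv,Z));edge=uv.min()<2 or uv[:,0].max()>637 or uv[:,1].max()>477
            print(col,len(uv),uv.mean(0).round(),'z',zm.round(4),'c',(c*1e3).round(1),round(w),round(h),'ang',round((a+90)%180-90,1),'EDGE' if edge else '')
    return s,p,d,C
E
python3 -c "
from look import *
look('pics/w4.png')"
```

```text
[0.5173 0.2668 0.2969] [ 3.139 -0.005 -3.137]
blue 1678 [51. 15.] z 0.0852 c [359.6  20.8] 57 31 ang 87.3 EDGE
blue 7212 [ 96. 162.] z 0.0063 c [502.2  40.1] 133 63 ang 0.4 
blue 1604 [339. 216.] z 0.0214 c [554.6 295.3] 92 20 ang -3.8 
orange 6381 [ 30. 165.] z 0.0062 c [502.2 -33.7] 131 61 ang 0.1 EDGE
orange 1452 [465. 218.] z 0.0216 c [555.2 426.6] 91 19 ang -25.7 
yellow 1933 [335.  79.] z 0.0212 c [419.1 289.3] 89 19 ang 31.2 
green 2310 [460.  92.] z 0.0117 c [429.3 413.5] 90 27 ang -1.9 
green 1770 [231. 236.] z 0.0115 c [579.9 180.1] 91 26 ang -12.5
```

View pics/w4.png

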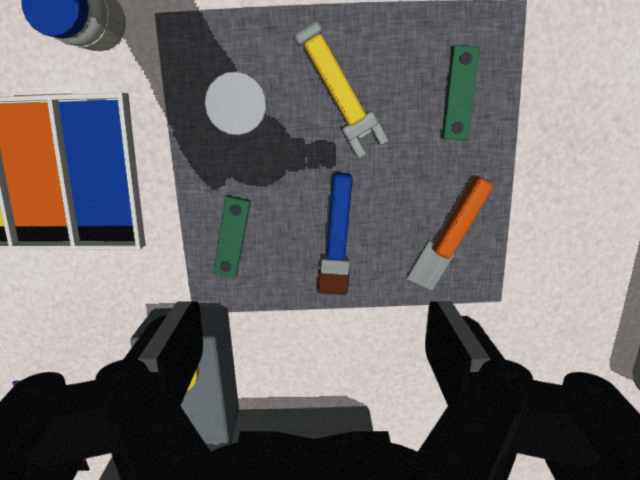

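The wrist view shows the whole mat. Brush at (338,230), spatula (450,235), spanner (340,85), brackets (462,92) and (231,236), dish (235,103). All the heads point down in the picture, which is +x.

```bash
cat >> look.py <<'E'
def tools(s,p,d,C,zmin=.0075,amin=400):
    v,u=np.nonzero(d>0);P=cloud(C,np.c_[u,v],d);k=(P[:,2]>zmin)&(P[:,2]<.03)
    m=np.zeros(d.shape,np.uint8);m[v[k],u[k]]=1;m[300:]=0
    n,l,st,_=cv2.connectedComponentsWithStats(m)
    for i in range(1,n):
        if st[i,4]<amin or st[i,4]>6000: continue
        vv,uu=np.nonzero(l==i);q=np.c_[uu,vv];Q=cloud(C,q,d);c,w,h,a=axis(Q)
        print('obj',st[i,4],q.mean(0).round(),(c*1e3).round(1),round(w),round(h),round((a+90)%180-90,1))
E
python3 -c "
from look import *
s,p,d,C=look();tools(s,p,d,C,.0055)
goto((578,293,200,176.5),(578,293,60,176.5))"
```

```text
[0.5183 0.2647 0.2971] [ 3.14  -0.004 -3.14 ]
blue 1654 [53. 15.] z 0.0852 c [360.3  20.8] 57 32 ang 87.1 EDGE
blue 7218 [ 98. 162.] z 0.0063 c [502.2  40.1] 132 63 ang 0.3 
blue 1607 [342. 215.] z 0.0215 c [554.8 295.4] 92 20 ang -3.7 
orange 6489 [ 32. 164.] z 0.0062 c [502.4 -33.7] 131 61 ang 0.5 EDGE
orange 1454 [467. 216.] z 0.0216 c [555.4 426.6] 91 19 ang -25.6 
yellow 1940 [337.  78.] z 0.0214 c [419.2 289.4] 89 19 ang 31.2 
green 2326 [462.  90.] z 0.0117 c [429.4 413.5] 90 28 ang -1.9 
green 1777 [234. 235.] z 0.0115 c [580.  180.1] 91 26 ang -12.6 
obj 582 [116.  28.] [371.7  74.9] 52 20 -31.5
obj 3447 [342.  88.] [427.2 295.5] 138 38 31.0
obj 2574 [463.  90.] [428.8 415.4] 92 30 -1.6
obj 2987 [238. 102.] [441.1 194.1] 58 57 -85.3
obj 2732 [339. 237.] [576.7 294.9] 134 34 -4.5
obj 2998 [453. 233.] [575.6 419.3] 136 36 -28.0
obj 1905 [234. 235.] [580.4 179.9] 89 28 -13.3
(578, 293, 200, 176.5) -> [-59.5  29.4  97.1] [ 0.1 -0.2  3.4] |d| 118
(578, 293, 60, 176.5) -> [  0.  -0. 140.] [0. 0. 0.] |d| 140
```

```bash
python3 -c "
from look import *
goto((573,294.2,120,176.2),(573,294.2,40,176.2))"
```

```text
(573, 294.2, 120, 176.2) -> [-54.8  30.4 177.1] [ 0.1 -0.2  3.7] |d| 188
(573, 294.2, 40, 176.2) -> [ 0. -0. 80.] [0. 0. 0.] |d| 80
```

Request:
jog_arm(plan=[[48, -55, 30, 40, 0, 0, 3.7], [48, -55, 30, 90, 0, 0, 3.7], [48, -55, 30, 140, 0, 0, 3.7], [48, -55, 30, 190, 0, 0, 3.7], [48, -55, 30, 230, 0, 0, 3.7]])

```text
time: 15.5
position: [0.5737, 0.2932, 0.0714]
eef_rot: [3.14, -0.002, 3.074]
contact_force: [0.6, 0.9, -0.3]
opening: 0.564
grip_force: 0.0
```

```bash
python3 -c "
from look import *
print(env.state()['position'],env.state()['opening']);look(cols=('blue',))
goto((573,294.2,10,176.2))"
```

```text
[0.57370153 0.29324203 0.07139771] 0.5641879532252692
[0.5737 0.2932 0.0714] [ 3.140e+00 -2.000e-03  3.074e+00]
blue 7363 [313. 218.] z 0.0213 c [554.6 295.4] 91 20 ang -3.6 
(573, 294.2, 10, 176.2) -> [-6.6  5.2 51.1] [-0.5 -1.  -0. ] |d| 52
```

Request:
jog_arm(plan=[[48, -2, 2, 30, 0, 0, 0], [48, -2, 2, 50, 0, 0, 0], [48, -2, 2, 58, 0, 0, 0], [48, -2, 2, 58, 0, 0, 0]])

```text
time: 15.95
position: [0.5744, 0.2963, 0.0149]
eef_rot: [3.14, -0.005, 3.077]
contact_force: [-0.4, -0.3, 0.4]
opening: 0.565
grip_force: 0.0
```

```bash
python3 -c "
from look import *
for i in range(4): look(cols=('blue',) if i==3 else ());print(env.state()['contact_force'])"
```

```text
[0.5744 0.2963 0.0149] [ 3.14  -0.005  3.077]
[-0.03710818  0.39544837 -0.15018778]
[0.5752 0.2971 0.0161] [ 3.139e+00 -3.000e-03  3.077e+00]
[-0.59185257 -0.58533336  0.37893416]
[0.5757 0.2978 0.0169] [ 3.138e+00 -1.000e-03  3.078e+00]
[ 0.66729618 -0.4514619   0.54207576]
[0.5758 0.2982 0.0172] [ 3.137e+00 -1.000e-03  3.078e+00]
blue 12993 [299. 249.] z 0.0213 c [554.3 295.4] 91 19 ang -3.5 
[-0.14366772  0.52651071 -0.39641514]
```

Request:
jog_arm(plan=[[48, 3, -4, 7, 0, 0, 0], [48, 3, -4, 7, 0, 0, 0], [12, 3, -4, 7, 0, 0, 0], [12, 3, -4, 7, 0, 0, 0], [12, 3, -4, 7, 0, 0, 0]], newtons=50)

```text
time: 16.65
position: [0.5713, 0.2945, 0.0084]
eef_rot: [3.138, -0.003, 3.079]
contact_force: [-0.5, -0.5, -0.4]
opening: 0.215
grip_force: 52.1
```

Request:
jog_arm(plan=[[12, 0, 0, 0, 0, 0, 0], [12, 0, 0, 0, 0, 0, 0]])

```text
time: 16.85
position: [0.5712, 0.2945, 0.0084]
eef_rot: [3.138, -0.003, 3.079]
contact_force: [-1.0, 0.6, 1.2]
opening: 0.215
grip_force: 52.5
```

Request:
jog_arm(plan=[[12, 0, 0, -40, 0, 0, 0], [12, 0, 0, -80, 0, 0, 0], [12, 0, 0, -80, 0, 0, 0]])

```text
time: 17.15
position: [0.5757, 0.2962, 0.0948]
eef_rot: [3.132, 0.008, 3.079]
contact_force: [0.6, -0.6, 0.4]
opening: 0.215
grip_force: 52.2
```

```bash
python3 -c "
from look import *
goto((535,150,80,178),(506.2,39.5,70,180))"
```

```text
(535, 150, 80, 178) -> [  31.6 -148.6   13.1] [ 0.6  0.4 -1.6] |d| 153
(506.2, 39.5, 70, 180) -> [  24.9 -111.4   10. ] [ 0.  0. -2.] |d| 115
```

Request:
jog_arm(plan=[[12, 10, -48, 10, 0.5, 0.4, -1.6], [12, 20, -95, 10, 0.5, 0.4, -1.6], [12, 31, -149, 10, 0.5, 0.4, -1.6], [12, 31, -149, 10, 0.5, 0.4, -1.6]])

```text
time: 17.55
position: [0.5286, 0.1368, 0.0764]
eef_rot: [-3.128, -0.015, 3.096]
contact_force: [1.0, -0.9, 0.2]
opening: 0.218
grip_force: 52.2
```

Request:
jog_arm(plan=[[12, 12, -48, 5, 0, 0, -2], [12, 25, -95, 10, 0, 0, -2], [12, 25, -112, 20, 0, 0, -2], [12, 25, -112, 30, 0, 0, -2], [12, 25, -112, 30, 0, 0, -2]])

```text
time: 18.05
position: [0.5002, 0.0367, 0.047]
eef_rot: [-3.137, -0.015, 3.141]
contact_force: [0.0, 1.2, -0.4]
opening: 0.224
grip_force: 52.2
```

```bash
python3 -c "
from look import *
look(cols=('blue','orange'));look(cols=())
goto((506.2,39.5,14,180))"
```

```text
[0.5002 0.0367 0.047 ] [-3.137 -0.015  3.141]
blue 29041 [321. 238.] z 0.0079 c [503.   41.7] 134 65 ang 0.4 
orange 30090 [165. 243.] z 0.0065 c [498.8 -31.8] 125 65 ang 0.3 
[0.501  0.0379 0.0477] [-3.137 -0.013 -3.14 ]
(506.2, 39.5, 14, 180) -> [-4.9  1.2 34.2] [-0.2 -0.7  0.2] |d| 35
```

Request:
jog_arm(plan=[[12, -5, 1.5, 15, 0, -0.6, 0], [12, -5, 1.5, 28, 0, -0.6, 0], [12, -5, 1.5, 28, 0, -0.6, 0], [12, -5, 1.5, 28, 0, -0.6, 0]])

```text
time: 18.55
position: [0.506, 0.0381, 0.0203]
eef_rot: [-3.136, -0.002, -3.14]
contact_force: [0.2, 0.4, 0.1]
opening: 0.216
grip_force: 52.2
```

```bash
python3 -c "
from look import *
look(cols=());look(cols=());look('pics/w5.png',cols=('blue',))
goto((506.2,39.5,14,180))"
```

```text
[0.506  0.0381 0.0203] [-3.136e+00 -2.000e-03 -3.140e+00]
[0.5065 0.0379 0.0208] [-3.136 -0.    -3.141]
[0.5068 0.0377 0.021 ] [-3.136  0.    -3.141]
blue 36210 [321. 228.] z 0.0072 c [496.8  41.6] 121 66 ang 0.4 
(506.2, 39.5, 14, 180) -> [0.7 2.  7.1] [-0.3  0.   0. ] |d| 7
```

View pics/w5.png

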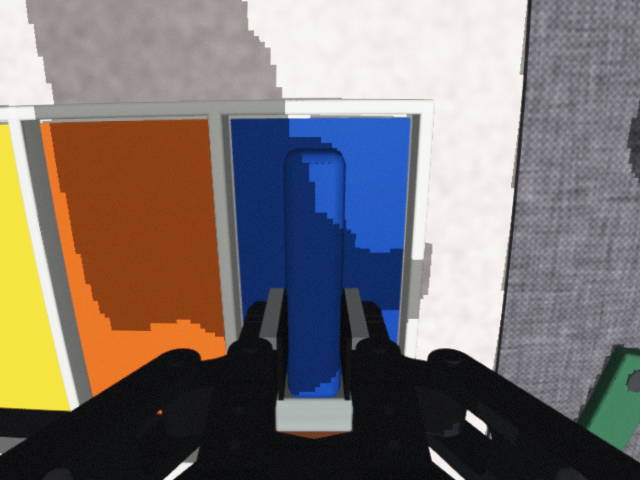

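The wrist view shows the brush held centred over the blue compartment, straight, with its butt clear of the near wall at (315,155).

Request:
jog_arm(plan=[[12, 0, 2, 4, 0, 0, 0], [12, 0, 2, 7, 0, 0, 0], [12, 0, 2, 7, 0, 0, 0], [30, 0, 2, 7, 0, 0, 0], [30, 0, 2, 7, 0, 0, 0]])

```text
time: 19.2
position: [0.5066, 0.0393, 0.0137]
eef_rot: [-3.136, -0.0, 3.142]
contact_force: [-0.3, -0.2, 0.3]
opening: 0.349
grip_force: 0.0
```

Request:
jog_arm(plan=[[30, 0, 0, -20, 0, 0, 0], [30, 0, 0, -60, 0, 0, 0], [48, 0, 0, -110, 0, 0, 0], [48, 0, 40, -160, 0, 0, 0], [48, 0, 80, -180, 0, 0, 0]])

```text
time: 19.7
position: [0.5086, 0.1114, 0.193]
eef_rot: [-3.136, 0.006, 3.134]
contact_force: [1.3, 1.3, -0.1]
opening: 0.558
grip_force: 0.0
```

```bash
python3 -c "
from look import *
s,p,d,C=look();tools(s,p,d,C,.0055)
goto((510,270,150,167),(563,423,110,154.4))"
```

```text
[0.5086 0.1114 0.193 ] [-3.136  0.006  3.134]
blue 817 [216.   6.] z 0.0853 c [369.  46.] 49 10 ang 88.5 EDGE
blue 11636 [226. 180.] z 0.0069 c [502.4  41.7] 132 66 ang 0.3 
orange 12132 [136. 188.] z 0.0064 c [502.8 -32.5] 132 64 ang 0.2 
yellow 3160 [554.  81.] z 0.0215 c [419.2 288. ] 89 19 ang 31.2 
yellow 10916 [ 50. 190.] z 0.0063 c [ 502.9 -106.6] 132 62 ang 0.3 EDGE
green 1002 [  7. 258.] z 0.0062 c [ 554.1 -153.8] 72 20 ang -14.0 EDGE
green 2185 [395. 271.] z 0.0116 c [579.7 179.1] 91 27 ang -12.4 
obj 5225 [427. 112.] [440.8 193.9] 58 58 56.4
obj 2019 [399. 263.] [568.5 182.2] 65 27 -12.6
(510, 270, 150, 167) -> [ -1.1 144.3  47.8] [ 0.4  0.7 13.5] |d| 152
(563, 423, 110, 154.4) -> [-17.2 161.   40. ] [ 0.  -0.  12.6] |d| 167
```

Request:
jog_arm(plan=[[48, -1, 48, 47, 0, 0.5, 13.5], [48, -1, 96, 47, 0, 0.5, 13.5], [48, -1, 144, 47, 0, 0.5, 13.5], [48, -1, 144, 47, 0, 0.5, 13.5]])

```text
time: 20.15
position: [0.5043, 0.2666, 0.1402]
eef_rot: [-3.14, -0.012, 2.917]
contact_force: [-1.4, -0.9, 0.4]
opening: 0.56
grip_force: 0.0
```

Request:
jog_arm(plan=[[48, -7, 50, 20, 0, 0, 12.6], [48, -14, 100, 40, 0, 0, 12.6], [48, -22, 157, 60, 0, 0, 12.6], [48, -22, 157, 80, 0, 0, 12.6], [48, -22, 157, 80, 0, 0, 12.6]])

```text
time: 20.65
position: [0.5609, 0.4068, 0.0542]
eef_rot: [-3.127, -0.012, 2.691]
contact_force: [-0.7, -0.5, -0.6]
opening: 0.565
grip_force: 0.0
```

```bash
python3 -c "
from look import *
look(cols=());look(cols=());s,p,d,C=look(cols=('orange',))
goto((568,420.5,9,154.4))"
```

```text
[0.5609 0.4068 0.0542] [-3.127 -0.012  2.691]
[0.5625 0.4045 0.0566] [-3.128 -0.01   2.688]
[0.5642 0.4034 0.0589] [-3.13  -0.007  2.686]
orange 8004 [351. 227.] z 0.0213 c [554.8 427.1] 91 19 ang -25.6 
(568, 420.5, 9, 154.4) -> [ 5.2 17.4 51.5] [-0.5 -0.3 -0.6] |d| 55
```

Request:
jog_arm(plan=[[48, 5, 17.5, 20, -0.5, -0.3, -0.6], [48, 5, 17.5, 38, -0.5, -0.3, -0.6], [48, 5, 17.5, 44, -0.5, -0.3, -0.6], [48, 5, 17.5, 44, -0.5, -0.3, -0.6], [48, 5, 17.5, 44, -0.5, -0.3, -0.6]])

```text
time: 21.3
position: [0.569, 0.4215, 0.0179]
eef_rot: [3.139, 0.001, 2.695]
contact_force: [0.2, 0.3, -0.0]
opening: 0.562
grip_force: 0.0
```

```bash
python3 -c "
from look import *
look(cols=());look(cols=());s,p,d,C=look(cols=('orange',))
goto((568,420.5,8.5,154.4))"
```

```text
[0.569  0.4215 0.0179] [3.139e+00 1.000e-03 2.695e+00]
[0.569  0.4219 0.0181] [3.138e+00 1.000e-03 2.695e+00]
[0.5689 0.4223 0.018 ] [3.138e+00 1.000e-03 2.696e+00]
orange 11767 [308. 265.] z 0.0213 c [554.9 427.3] 91 19 ang -25.7 
(568, 420.5, 8.5, 154.4) -> [-0.2 -2.   9.2] [0.2 0.  0.1] |d| 9
```

Request:
jog_arm(plan=[[48, 0, -1.5, 9, 0, 0, 0], [48, 0, -1.5, 9, 0, 0, 0], [12, 0, -1.5, 9, 0, 0, 0], [12, 0, -1.5, 9, 0, 0, 0], [12, 0, -1.5, 9, 0, 0, 0]])

```text
time: 21.95
position: [0.5671, 0.4213, 0.0072]
eef_rot: [3.14, -0.001, 2.697]
contact_force: [0.7, 0.4, -1.0]
opening: 0.22
grip_force: 51.8
```

Request:
jog_arm(plan=[[12, 0, 0, 0, 0, 0, 0], [12, 0, 0, 0, 0, 0, 0], [12, 0, 0, -35, 0, 0, 0], [12, 0, 0, -80, 0, 0, 0], [12, 0, 0, -80, 0, 0, 0]])

```text
time: 22.45
position: [0.5714, 0.4242, 0.0954]
eef_rot: [3.127, 0.006, 2.697]
contact_force: [1.5, 0.5, 0.4]
opening: 0.219
grip_force: 51.9
```

```bash
python3 -c "
from look import *
look(cols=());look(cols=());s,p,d,C=look(cols=('orange',),zt={'orange':.10})
goto((555,240,88,168),(530,80,88,176),(506,-33.5,60,180))"
```

```text
[0.5714 0.4242 0.0954] [3.127 0.006 2.697]
[0.5697 0.4229 0.092 ] [3.132e+00 3.000e-03 2.697e+00]
[0.5679 0.4217 0.089 ] [3.137e+00 1.000e-03 2.697e+00]
orange 13033 [314. 279.] z 0.1032 c [557.2 427.4] 93 19 ang -25.7 
(555, 240, 88, 168) -> [ -67.4 -168.1   -1.4] [  0.   -0.1 -13.5] |d| 181
(530, 80, 88, 176) -> [  -8.8 -161.7   -0. ] [ 0.  0. -8.] |d| 162
(506, -33.5, 60, 180) -> [  16.  -114.9   28. ] [ 0.  0. -4.] |d| 119
```

Request:
jog_arm(plan=[[12, -17, -42, 0, 0, 0, -13.5], [12, -34, -84, 0, 0, 0, -13.5], [12, -50, -126, 0, 0, 0, -13.5], [12, -67, -168, 0, 0, 0, -13.5], [12, -67, -168, 0, 0, 0, -13.5]])

```text
time: 23.1
position: [0.5546, 0.228, 0.0842]
eef_rot: [-3.131, -0.003, 2.92]
contact_force: [1.1, -1.3, -0.1]
opening: 0.218
grip_force: 51.9
```

Request:
jog_arm(plan=[[12, -2, -42, 0, 0, 0, -8], [12, -5, -84, 0, 0, 0, -8], [12, -7, -126, 0, 0, 0, -8], [12, -9, -162, 0, 0, 0, -8], [12, -9, -162, 0, 0, 0, -8]])

```text
time: 23.6
position: [0.5279, 0.0713, 0.0846]
eef_rot: [-3.136, -0.006, 3.061]
contact_force: [0.7, -0.2, -1.5]
opening: 0.218
grip_force: 51.9
```

Request:
jog_arm(plan=[[12, 7, -42, 5, 0, 0, -4], [12, 14, -84, 15, 0, 0, -4], [12, 19, -115, 30, 0, 0, -4], [12, 19, -115, 40, 0, 0, -4], [12, 19, -115, 40, 0, 0, -4]])

```text
time: 24.1
position: [0.5004, -0.0334, 0.0438]
eef_rot: [3.14, -0.007, 3.14]
contact_force: [-0.2, 1.5, -1.3]
opening: 0.22
grip_force: 51.8
```

```bash
python3 -c "
from look import *
look(cols=());look(cols=());s,p,d,C=look(cols=())
goto((503,-33.5,18,180))"
```

```text
[ 0.5004 -0.0334  0.0438] [ 3.14  -0.007  3.14 ]
[ 0.5018 -0.0319  0.0449] [ 3.139 -0.005 -3.141]
[ 0.5029 -0.0312  0.0457] [ 3.139e+00 -2.000e-03 -3.139e+00]
(503, -33.5, 18, 180) -> [ 0.5 -2.5 28.3] [ 0.1 -0.1  0.2] |d| 28
```

Request:
jog_arm(plan=[[12, 0, -2, 12, 0, 0, 0], [12, 0, -2, 26, 0, 0, 0], [12, 0, -2, 26, 0, 0, 0], [12, 0, -2, 26, 0, 0, 0]])

```text
time: 24.65
position: [0.503, -0.0346, 0.0202]
eef_rot: [3.14, -0.001, -3.141]
contact_force: [-0.1, -0.7, -1.7]
opening: 0.222
grip_force: 51.9
```

```bash
python3 -c "
from look import *
look(cols=());look(cols=());s,p,d,C=look('pics/w6.png',cols=())
goto((503,-33.5,12.5,180))"
```

```text
[ 0.503  -0.0346  0.0202] [ 3.140e+00 -1.000e-03 -3.141e+00]
[ 0.5036 -0.0347  0.0207] [ 3.14  -0.    -3.141]
[ 0.5038 -0.0348  0.0209] [ 3.14   0.    -3.141]
(503, -33.5, 12.5, 180) -> [0.9 1.5 8.6] [0.1 0.  0. ] |d| 9
```

View pics/w6.png

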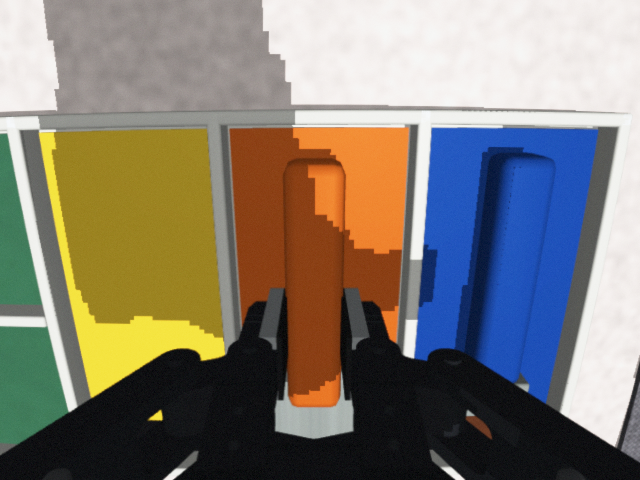

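The spatula is centred over the orange compartment at (315,280), and the brush lies in the blue one at (515,260).

Request:
jog_arm(plan=[[12, 0, 1.5, 4, 0, 0, 0], [12, 0, 1.5, 8, 0, 0, 0], [12, 0, 1.5, 8, 0, 0, 0], [30, 0, 1.5, 8, 0, 0, 0], [30, 0, 1.5, 8, 0, 0, 0]])

```text
time: 25.3
position: [0.5035, -0.0337, 0.0127]
eef_rot: [3.14, -0.0, 3.142]
contact_force: [0.1, -0.8, 0.4]
opening: 0.351
grip_force: 0.0
```

Request:
jog_arm(plan=[[30, 0, 0, -20, 0, 0, 0], [30, 0, 0, -60, 0, 0, 0], [48, 0, 0, -110, 0, 0, 0], [48, 0, 50, -140, 0, 0, 0], [48, 0, 100, -140, 0, 0, 0]])

```text
time: 25.8
position: [0.5074, 0.0572, 0.1572]
eef_rot: [3.14, 0.011, 3.134]
contact_force: [1.3, 0.9, 0.1]
opening: 0.56
grip_force: 0.0
```

```bash
python3 -c "
from look import *
s,p,d,C=look()
goto((450,200,140,196),(422,291,70,211))"
```

```text
[0.5074 0.0572 0.1572] [3.14  0.011 3.134]
blue 14884 [290. 188.] z 0.007 c [502.2  41.4] 132 66 ang 0.4 
orange 12704 [187. 190.] z 0.0068 c [502.5 -31.7] 132 65 ang 0.4 
yellow 492 [634.  43.] z 0.0209 c [398.  265.4] 35 11 ang 10.0 EDGE
yellow 14380 [ 89. 199.] z 0.0064 c [ 503.  -106.1] 132 63 ang 0.3 
green 2436 [ 13. 173.] z 0.0063 c [ 475.1 -156.9] 75 26 ang -12.8 EDGE
green 3809 [ 23. 270.] z 0.0063 c [ 552.5 -174. ] 70 48 ang 0.2 EDGE
green 3432 [470. 297.] z 0.0117 c [579.9 178.3] 91 29 ang -12.4 
(450, 200, 140, 196) -> [ 53.9 127.9  17.2] [  0.6   0.5 -15.4] |d| 140
(422, 291, 70, 211) -> [ 1.8 95.2 70. ] [  0.   0. -15.] |d| 118
```

Request:
jog_arm(plan=[[48, 18, 43, 10, 0.5, 0.5, -15.4], [48, 36, 86, 15, 0.5, 0.5, -15.4], [48, 54, 128, 17, 0.5, 0.5, -15.4], [48, 54, 128, 17, 0.5, 0.5, -15.4]])

```text
time: 26.25
position: [0.4449, 0.1953, 0.135]
eef_rot: [-3.141, -0.012, -2.859]
contact_force: [0.0, 0.4, -0.7]
opening: 0.561
grip_force: 0.0
```

Request:
jog_arm(plan=[[48, 1, 40, 30, 0, 0, -15], [48, 2, 80, 60, 0, 0, -15], [48, 2, 95, 75, 0, 0, -15], [48, 2, 95, 75, 0, 0, -15], [48, 2, 95, 75, 0, 0, -15]])

```text
time: 26.75
position: [0.4222, 0.2761, 0.0598]
eef_rot: [-3.137, -0.012, -2.612]
contact_force: [0.2, -0.7, -0.5]
opening: 0.565
grip_force: 0.0
```

```bash
python3 -c "
from look import *
look(cols=());look(cols=());s,p,d,C=look(cols=('yellow',))
goto((421.5,290.7,15,211))"
```

```text
[0.4222 0.2761 0.0598] [-3.137 -0.012 -2.612]
[0.4231 0.2757 0.0605] [-3.137 -0.01  -2.613]
[0.4235 0.2757 0.0608] [-3.137 -0.009 -2.614]
yellow 6873 [340. 267.] z 0.0214 c [418.3 288.3] 89 19 ang 31.3 
(421.5, 290.7, 15, 211) -> [-6.2 14.1 45.8] [-0.3 -0.5 -0.8] |d| 48
```

Request:
jog_arm(plan=[[48, -7, 14, 20, -0.3, -0.5, -0.8], [48, -7, 14, 36, -0.3, -0.5, -0.8], [48, -7, 14, 43, -0.3, -0.5, -0.8], [48, -7, 14, 43, -0.3, -0.5, -0.8], [48, -7, 14, 43, -0.3, -0.5, -0.8]])

```text
time: 27.4
position: [0.4211, 0.2921, 0.0174]
eef_rot: [3.14, -0.001, -2.599]
contact_force: [0.1, 0.1, 0.1]
opening: 0.562
grip_force: 0.0
```

```bash
python3 -c "
from look import *
look(cols=());look(cols=());s,p,d,C=look(cols=('yellow',))
goto((423,291.5,8,211.2))"
```

```text
[0.4211 0.2921 0.0174] [ 3.140e+00 -1.000e-03 -2.599e+00]
[0.4212 0.2924 0.0176] [ 3.140e+00 -1.000e-03 -2.598e+00]
[0.4211 0.2926 0.0176] [ 3.140e+00 -1.000e-03 -2.598e+00]
yellow 11070 [304. 289.] z 0.0214 c [417.9 288.1] 89 19 ang 31.4 
(423, 291.5, 8, 211.2) -> [-1.1 -2.1  9.5] [ 0.1 -0.  -0. ] |d| 10
```

Request:
jog_arm(plan=[[48, -1, -2, 9.5, 0, 0, 0], [48, -1, -2, 9.5, 0, 0, 0], [12, -1, -2, 9.5, 0, 0, 0], [12, -1, -2, 9.5, 0, 0, 0], [12, -1, -2, 9.5, 0, 0, 0]])

```text
time: 28.05
position: [0.4221, 0.2915, 0.0072]
eef_rot: [3.139, -0.002, -2.597]
contact_force: [0.6, -0.9, 1.3]
opening: 0.215
grip_force: 51.7
```

Request:
jog_arm(plan=[[12, 0, 0, 0, 0, 0, 0], [12, 0, 0, 0, 0, 0, 0], [12, 0, 0, -40, 0, 0, 0], [12, 0, 0, -90, 0, 0, 0], [12, 0, 0, -110, 0, 0, 0]])

```text
time: 28.55
position: [0.4242, 0.2932, 0.1212]
eef_rot: [3.139, 0.005, -2.597]
contact_force: [0.5, 0.2, -1.5]
opening: 0.216
grip_force: 51.3
```

```bash
python3 -c "
from look import *
look(cols=());look(cols=());s,p,d,C=look(cols=())
goto((480,150,118,198),(515,0,100,186),(507,-106.5,60,180))"
```

```text
[0.4242 0.2932 0.1212] [ 3.139  0.005 -2.597]
[0.4254 0.294  0.1233] [ 3.139  0.009 -2.597]
[0.4246 0.2933 0.1207] [ 3.139  0.006 -2.597]
(480, 150, 118, 198) -> [ 2.480e+01 -1.509e+02 -1.000e-01] [ 0.1  0.  13.2] |d| 153
(515, 0, 100, 186) -> [  13.1 -153.5   18. ] [-0. -0. 12.] |d| 155
(507, -106.5, 60, 180) -> [  19.1 -105.1   40. ] [ 0. -0.  6.] |d| 114
```

Request:
jog_arm(plan=[[12, 7, -45, 0, 0, 0, 13], [12, 14, -90, 0, 0, 0, 13], [12, 20, -130, 0, 0, 0, 13], [12, 25, -151, 0, 0, 0, 13], [12, 25, -151, 0, 0, 0, 13]])

```text
time: 29.2
position: [0.4789, 0.1432, 0.1142]
eef_rot: [-3.14, -0.008, -2.832]
contact_force: [0.1, -0.4, -1.5]
opening: 0.214
grip_force: 51.3
```

Request:
jog_arm(plan=[[12, 4, -45, 5, 0, 0, 12], [12, 8, -90, 10, 0, 0, 12], [12, 11, -130, 18, 0, 0, 12], [12, 13, -153, 18, 0, 0, 12], [12, 13, -153, 18, 0, 0, 12]])

```text
time: 29.7
position: [0.5134, -0.0044, 0.0965]
eef_rot: [-3.14, -0.007, -3.04]
contact_force: [0.5, 0.2, -0.3]
opening: 0.214
grip_force: 51.3
```

Request:
jog_arm(plan=[[12, 7, -40, 10, 0, 0, 6], [12, 14, -80, 25, 0, 0, 6], [12, 19, -105, 45, 0, 0, 6], [12, 19, -105, 55, 0, 0, 6], [12, 19, -105, 55, 0, 0, 6]])

```text
time: 30.2
position: [0.5043, -0.1041, 0.0408]
eef_rot: [3.138, -0.01, -3.137]
contact_force: [-0.5, 0.3, -0.9]
opening: 0.215
grip_force: 51.3
```

```bash
python3 -c "
from look import *
look(cols=());look(cols=());s,p,d,C=look(cols=())
goto((506,-106.5,20,180))"
```

```text
[ 0.5043 -0.1041  0.0408] [ 3.138 -0.01  -3.137]
[ 0.5057 -0.1033  0.0421] [ 3.138 -0.007 -3.135]
[ 0.5068 -0.1032  0.043 ] [ 3.139 -0.005 -3.134]
(506, -106.5, 20, 180) -> [ 1.4 -3.  23.7] [ 0.1 -0.2  0.4] |d| 24
```

Request:
jog_arm(plan=[[12, 1, -3, 12, 0, 0, 0.4], [12, 1, -3, 24, 0, 0, 0.4], [12, 1, -3, 24, 0, 0, 0.4], [12, 1, -3, 24, 0, 0, 0.4]])

```text
time: 30.75
position: [0.5051, -0.1093, 0.0189]
eef_rot: [3.141, -0.005, 3.138]
contact_force: [-0.0, -0.1, -0.8]
opening: 0.219
grip_force: 51.3
```

```bash
python3 -c "
from look import *
look(cols=());look(cols=());s,p,d,C=look('pics/w7.png',cols=())
goto((506,-106.5,13,180))"
```

```text
[ 0.5051 -0.1093  0.0189] [ 3.141 -0.005  3.138]
[ 0.5057 -0.1095  0.0194] [ 3.141 -0.004  3.138]
[ 0.506  -0.1096  0.0197] [ 3.141e+00 -3.000e-03  3.138e+00]
(506, -106.5, 13, 180) -> [0.1 3.1 6.9] [ 0.  -0.1 -0.2] |d| 8
```

View pics/w7.png

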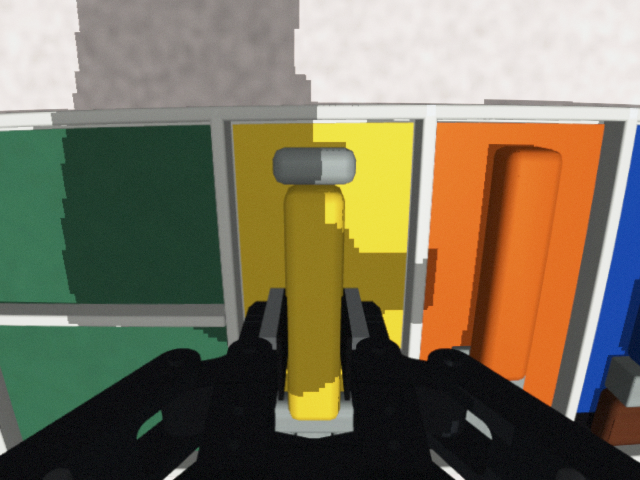

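The spanner is centred over the yellow compartment at (315,280), and the spatula lies in the orange one.

Request:
jog_arm(plan=[[12, 0, 3, 3, 0, 0, 0], [12, 0, 3, 6.5, 0, 0, 0], [12, 0, 3, 6.5, 0, 0, 0], [30, 0, 3, 6.5, 0, 0, 0], [30, 0, 3, 6.5, 0, 0, 0]])

```text
time: 31.4
position: [0.506, -0.1067, 0.0133]
eef_rot: [3.141, -0.003, 3.138]
contact_force: [-0.5, 0.8, 0.3]
opening: 0.354
grip_force: 0.0
```

Request:
jog_arm(plan=[[30, 0, 0, -20, 0, 0, 0], [30, 0, 0, -60, 0, 0, 0], [48, 0, 45, -100, 0, 0, 0], [48, 0, 95, -120, 0, 0, 0], [48, 0, 145, -120, 0, 0, 0]])

```text
time: 31.9
position: [0.5094, 0.026, 0.1359]
eef_rot: [3.141, 0.005, 3.134]
contact_force: [1.7, 0.4, 0.3]
opening: 0.565
grip_force: 0.0
```

```bash
python3 -c "
from look import *
look();s,p,d,C=look(cols=())
goto((580,179,70,167.6))"
```

```text
[0.5094 0.026  0.1359] [3.141 0.005 3.134]
blue 17274 [335. 192.] z 0.007 c [502.1  41.7] 132 66 ang 0.3 
orange 15241 [225. 193.] z 0.0068 c [502.6 -31.3] 132 66 ang 0.3 
yellow 13899 [117. 200.] z 0.0068 c [ 502.9 -105.4] 132 64 ang 0.3 
green 5201 [ 24. 172.] z 0.0063 c [ 473.3 -171.1] 72 44 ang -0.6 EDGE
green 6133 [ 35. 279.] z 0.0063 c [ 552.7 -181.1] 70 64 ang -0.1 EDGE
green 3716 [523. 305.] z 0.0117 c [578.4 178.1] 89 30 ang -12.5 
[0.5082 0.0402 0.1354] [ 3.131e+00  3.000e-03 -3.133e+00]
(580, 179, 70, 167.6) -> [-74.  141.2  65.3] [ 0.4  0.  13. ] |d| 172
```

Request:
jog_arm(plan=[[48, -20, 40, 15, 0, 0, 13], [48, -40, 80, 30, 0, 0, 13], [48, -60, 120, 50, 0, 0, 13], [48, -74, 141, 68, 0, 0, 13], [48, -74, 141, 68, 0, 0, 13]])

```text
time: 32.5
position: [0.5793, 0.1718, 0.0605]
eef_rot: [3.141, -0.008, 2.918]
contact_force: [-0.4, -0.8, 0.1]
opening: 0.562
grip_force: 0.0
```

```bash
python3 -c "
from look import *
look(cols=());look(cols=());s,p,d,C=look(cols=('green',))
goto((580,179.7,15,167.5))"
```

```text
[0.5793 0.1718 0.0605] [ 3.141 -0.008  2.918]
[0.5796 0.1686 0.0618] [-3.14  -0.007  2.915]
[0.5803 0.1663 0.063 ] [-3.14  -0.005  2.912]
green 8061 [338. 249.] z 0.0116 c [580.  179.5] 90 26 ang -12.5 
(580, 179.7, 15, 167.5) -> [ 4.  14.1 48.9] [-0.1 -0.2 -0.8] |d| 51
```

Request:
jog_arm(plan=[[48, 4, 13, 20, 0, -0.2, -0.8], [48, 4, 13, 38, 0, -0.2, -0.8], [48, 4, 13, 48, 0, -0.2, -0.8], [48, 4, 13, 48, 0, -0.2, -0.8], [48, 4, 13, 48, 0, -0.2, -0.8]])

```text
time: 33.15
position: [0.5805, 0.1788, 0.0168]
eef_rot: [-3.141, 0.002, 2.923]
contact_force: [0.2, -0.0, 0.6]
opening: 0.563
grip_force: 0.0
```

```bash
python3 -c "
from look import *
look(cols=());look(cols=());s,p,d,C=look(cols=('green',))
goto((580,179.7,5,167.5))"
```

```text
[0.5805 0.1788 0.0168] [-3.141e+00  2.000e-03  2.923e+00]
[0.5809 0.1793 0.0172] [3.141e+00 2.000e-03 2.924e+00]
[0.581  0.1797 0.0172] [3.141e+00 3.000e-03 2.924e+00]
green 12358 [310. 290.] z 0.0115 c [579.9 179.5] 91 26 ang -12.5 
(580, 179.7, 5, 167.5) -> [ 0.8 -0.5 12.2] [0.  0.1 0.1] |d| 12
```

Request:
jog_arm(plan=[[48, 0, 0, 8, 0, 0, 0], [48, 0, 0, 12, 0, 0, 0], [16, 0, 0, 12, 0, 0, 0], [16, 0, 0, 12, 0, 0, 0], [16, 0, 0, 12, 0, 0, 0]])

```text
time: 33.8
position: [0.5799, 0.1803, 0.0039]
eef_rot: [-3.141, 0.0, 2.925]
contact_force: [-0.3, 0.1, -1.1]
opening: 0.283
grip_force: 50.6
```

Request:
jog_arm(plan=[[16, 0, 0, 0, 0, 0, 0], [16, 0, 0, 0, 0, 0, 0]])

```text
time: 34.0
position: [0.5797, 0.1802, 0.0038]
eef_rot: [-3.141, 0.0, 2.925]
contact_force: [-0.5, -0.0, -0.1]
opening: 0.286
grip_force: 50.6
```

Request:
jog_arm(plan=[[16, 0, 0, -35, 0, 0, 0], [16, 0, 0, -80, 0, 0, 0], [16, 0, 0, -90, 0, 0, 0]])

```text
time: 34.3
position: [0.5837, 0.1816, 0.0996]
eef_rot: [3.136, 0.009, 2.925]
contact_force: [0.5, 0.3, 1.5]
opening: 0.283
grip_force: 50.6
```

```bash
python3 -c "
from look import *
look(cols=());look(cols=());s,p,d,C=look(cols=())
goto((570,10,95,130),(552,-150,95,95),(550.5,-200.5,60,90))"
```

```text
[0.5837 0.1816 0.0996] [3.136 0.009 2.925]
[0.5834 0.1815 0.0993] [3.137 0.009 2.925]
[0.5818 0.181  0.0967] [3.139 0.005 2.925]
(570, 10, 95, 130) -> [ -26.8 -168.5   -0.7] [ 0.   0.1 37.6] |d| 171
(552, -150, 95, 95) -> [-111.  -116.6   -0. ] [ 0. -0. 35.] |d| 161
(550.5, -200.5, 60, 90) -> [-50.2  -5.9  35. ] [-0. -0.  5.] |d| 61
```

Request:
jog_arm(plan=[[16, -6, -34, 0, 0, 0, 7.6], [16, -11, -67, 0, 0, 0, 15], [16, -16, -100, 0, 0, 0, 22.5], [16, -22, -134, 0, 0, 0, 30], [16, -27, -168, 0, 0, 0, 37.6]])

```text
time: 34.95
position: [0.5679, 0.0089, 0.0913]
eef_rot: [-3.137, -0.002, 2.264]
contact_force: [1.3, -0.7, -0.0]
opening: 0.283
grip_force: 50.6
```

Request:
jog_arm(plan=[[16, -22, -24, 0, 0, 0, 7], [16, -44, -47, 0, 0, 0, 14], [16, -66, -70, 0, 0, 0, 21], [16, -88, -94, 0, 0, 0, 28], [16, -111, -117, 0, 0, 0, 35]])

```text
time: 35.45
position: [0.5493, -0.1506, 0.0913]
eef_rot: [-3.137, -0.001, 1.653]
contact_force: [-0.7, -1.1, -0.1]
opening: 0.28
grip_force: 50.6
```

Request:
jog_arm(plan=[[16, -25, -3, 10, 0, 0, 5], [16, -50, -6, 35, 0, 0, 5], [16, -50, -6, 45, 0, 0, 5], [16, -50, -6, 45, 0, 0, 5]])

```text
time: 35.85
position: [0.5465, -0.1995, 0.0449]
eef_rot: [-3.133, -0.002, 1.569]
contact_force: [0.2, 0.8, -0.2]
opening: 0.285
grip_force: 50.6
```

```bash
python3 -c "
from look import *
look(cols=());look(cols=());s,p,d,C=look(cols=('green',))
goto((550.5,-200.5,20,90))"
```

```text
[ 0.5465 -0.1995  0.0449] [-3.133e+00 -2.000e-03  1.569e+00]
[ 0.5482 -0.1985  0.0464] [-3.136e+00 -2.000e-03  1.571e+00]
[ 0.5496 -0.1983  0.0477] [-3.139e+00 -2.000e-03  1.572e+00]
green 28577 [154. 254.] z 0.0064 c [ 473.  -198.5] 108 71 ang -89.5 
green 28982 [319. 260.] z 0.0078 c [ 551.6 -215.3] 142 72 ang -89.7 
(550.5, -200.5, 20, 90) -> [-2.2  0.  28.6] [-0.  -0.1  0.1] |d| 29
```

Request:
jog_arm(plan=[[16, -1, 1, 15, 0, 0, 0], [16, -1, 1, 28, 0, 0, 0], [16, -1, 1, 28, 0, 0, 0], [16, -1, 1, 28, 0, 0, 0]])

```text
time: 36.4
position: [0.5506, -0.2008, 0.0202]
eef_rot: [-3.14, -0.0, 1.571]
contact_force: [-0.6, -0.3, 0.1]
opening: 0.288
grip_force: 50.6
```

```bash
python3 -c "
from look import *
look(cols=());look(cols=());s,p,d,C=look('pics/w8.png',cols=())
goto((551,-200.5,8,90))"
```

```text
[ 0.5506 -0.2008  0.0202] [-3.14  -0.     1.571]
[ 0.5511 -0.2012  0.0208] [-3.141  0.     1.571]
[ 0.5514 -0.2013  0.0212] [3.141e+00 1.000e-03 1.571e+00]
(551, -200.5, 8, 90) -> [ 1.  -0.6 13.4] [ 0.1  0.  -0. ] |d| 13
```

View pics/w8.png

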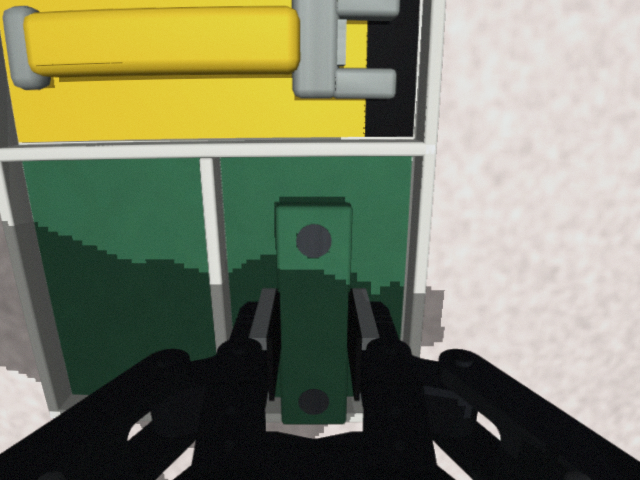

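The bracket is straight over the far bay at (315,310), and the spanner lies flat in the yellow compartment with its fork at the stripe.

Request:
jog_arm(plan=[[16, 1, 0, 7, 0, 0, 0], [16, 1, 0, 12, 0, 0, 0], [16, 1, 0, 12, 0, 0, 0], [37, 1, 0, 12, 0, 0, 0], [37, 1, 0, 12, 0, 0, 0]])

```text
time: 37.05
position: [0.5514, -0.2004, 0.0092]
eef_rot: [3.141, 0.001, 1.571]
contact_force: [0.3, -1.0, 0.3]
opening: 0.429
grip_force: 0.0
```

Request:
jog_arm(plan=[[37, 0, 0, -20, 0, 0, 0], [37, 0, 0, -60, 0, 0, 0], [48, 20, 0, -105, 0, 0, 0], [48, 65, 0, -130, 0, 0, -8], [48, 115, 0, -130, 0, 0, -16]])

```text
time: 37.55
position: [0.5547, -0.0889, 0.1445]
eef_rot: [3.131, 0.007, 1.85]
contact_force: [1.3, 0.5, -0.9]
opening: 0.561
grip_force: 0.0
```

```bash
python3 -c "
from look import *
look(cols=());s,p,d,C=look()
goto((510,70,140,125),(470,240,140,155),(430,413.5,75,178))"
```

```text
[ 0.5547 -0.0889  0.1445] [3.131 0.007 1.85 ]
[ 0.5539 -0.0728  0.142 ] [ 3.133 -0.008  1.871]
blue 13921 [284.  39.] z 0.0071 c [502.3  41.7] 132 66 ang 0.4 EDGE
orange 17432 [244. 133.] z 0.0069 c [502.6 -31.2] 132 66 ang 0.3 
yellow 2704 [197. 198.] z 0.0065 c [479.7 -82.9] 86 20 ang 0.3 
green 3143 [ 13. 303.] z 0.0206 c [ 362.8 -211.3] 114 28 ang -86.6 EDGE
green 6098 [158. 318.] z 0.0063 c [ 473.2 -186.7] 76 71 ang -89.8 
green 7190 [276. 368.] z 0.0071 c [ 558.1 -199.8] 104 59 ang -89.4 
(510, 70, 140, 125) -> [151.5   1.1   1.4] [  0.4  -0.3 -18.1] |d| 152
(470, 240, 140, 155) -> [162.2  64.7   0. ] [ -0.   0. -30.] |d| 175
(430, 413.5, 75, 178) -> [109.6 140.3  65. ] [ -0.   0. -23.] |d| 190
```

Request:
jog_arm(plan=[[48, 38, 0, 0, 0, 0, -5], [48, 76, 0, 0, 0, 0, -9], [48, 114, 0, 0, 0, 0, -14], [48, 151, 1, 0, 0, 0, -18], [48, 151, 1, 0, 0, 0, -18]])

```text
time: 38.15
position: [0.5087, 0.0667, 0.1388]
eef_rot: [3.14, -0.005, 2.176]
contact_force: [-0.2, 0.1, -0.8]
opening: 0.568
grip_force: 0.0
```

Request:
jog_arm(plan=[[48, 32, 13, 0, 0, 0, -6], [48, 64, 26, 0, 0, 0, -12], [48, 96, 39, 0, 0, 0, -18], [48, 128, 52, 0, 0, 0, -24], [48, 162, 65, 0, 0, 0, -30]])

```text
time: 38.65
position: [0.4742, 0.2297, 0.139]
eef_rot: [-3.141, 0.001, 2.689]
contact_force: [0.3, -0.2, -0.1]
opening: 0.564
grip_force: 0.0
```

Request:
jog_arm(plan=[[48, 24, 31, 5, 0, 0, -6], [48, 49, 62, 20, 0, 0, -12], [48, 73, 93, 40, 0, 0, -18], [48, 98, 125, 60, 0, 0, -23], [48, 110, 140, 65, 0, 0, -23]])

```text
time: 39.15
position: [0.4331, 0.4066, 0.0712]
eef_rot: [-3.141, -0.004, 3.094]
contact_force: [-1.4, 0.3, 0.3]
opening: 0.562
grip_force: 0.0
```

```bash
python3 -c "
from look import *
look(cols=());look(cols=());s,p,d,C=look(cols=('green',))
goto((429.5,413.5,16,178))"
```

```text
[0.4331 0.4066 0.0712] [-3.141 -0.004  3.094]
[0.432  0.4095 0.0712] [ 3.14  -0.005  3.096]
[0.4335 0.4069 0.0722] [ 3.141e+00 -3.000e-03  3.094e+00]
green 7495 [325. 240.] z 0.0116 c [428.7 414.1] 90 26 ang -2.1 
(429.5, 413.5, 16, 178) -> [ 6.6  9.  57. ] [-0.1 -0.1 -0.9] |d| 58
```

Request:
jog_arm(plan=[[48, 5, 8, 25, 0, 0, -0.7], [48, 5, 8, 45, 0, 0, -0.7], [48, 5, 8, 55, 0, 0, -0.7], [48, 5, 8, 55, 0, 0, -0.7], [48, 5, 8, 55, 0, 0, -0.7]])

```text
time: 39.8
position: [0.4333, 0.4109, 0.0196]
eef_rot: [-3.141, 0.002, 3.099]
contact_force: [0.3, -0.3, 0.2]
opening: 0.559
grip_force: 0.0
```

```bash
python3 -c "
from look import *
look(cols=());look(cols=());s,p,d,C=look(cols=('green',))
goto((429,413.8,4.5,178))"
```

```text
[0.4333 0.4109 0.0196] [-3.141e+00  2.000e-03  3.099e+00]
[0.4333 0.4116 0.0201] [3.141e+00 2.000e-03 3.100e+00]
[0.4331 0.4121 0.0202] [3.14e+00 2.00e-03 3.10e+00]
green 12255 [315. 278.] z 0.0116 c [428.6 414.1] 91 26 ang -2.0 
(429, 413.8, 4.5, 178) -> [ 4.   1.4 15.7] [ 0.1  0.1 -0.3] |d| 16
```

Request:
jog_arm(plan=[[48, 4, 1.5, 10, 0, 0, 0], [48, 4, 1.5, 15, 0, 0, 0], [16, 4, 1.5, 15, 0, 0, 0], [16, 4, 1.5, 15, 0, 0, 0], [16, 4, 1.5, 15, 0, 0, 0]])

```text
time: 40.45
position: [0.4279, 0.4136, 0.0038]
eef_rot: [-3.141, 0.0, 3.102]
contact_force: [0.3, 0.9, -0.1]
opening: 0.286
grip_force: 50.7
```

Request:
jog_arm(plan=[[16, 0, 0, 0, 0, 0, 0], [16, 0, 0, 0, 0, 0, 0], [16, 0, 0, -40, 0, 0, 0], [16, 0, 0, -90, 0, 0, 0], [16, 0, 0, -115, 0, 0, 0]])

```text
time: 40.95
position: [0.4295, 0.4153, 0.1232]
eef_rot: [3.137, 0.005, 3.101]
contact_force: [0.3, 0.9, 0.3]
opening: 0.282
grip_force: 50.7
```

```bash
python3 -c "
from look import *
look(cols=());look(cols=());s,p,d,C=look(cols=());print(env.state()['grip_force'])
goto((470,240,125,150),(490,60,125,120),(475,-120,120,92),(472.5,-200.5,60,90))"
```

```text
[0.4295 0.4153 0.1232] [3.137 0.005 3.101]
[0.4311 0.417  0.1269] [3.132 0.009 3.101]
[0.4305 0.4164 0.1242] [3.134 0.008 3.101]
50.7123988866806
(470, 240, 125, 150) -> [ -48.  -173.    -4.2] [ 0.3  0.2 27.7] |d| 180
(490, 60, 125, 120) -> [-107.3 -145.9   -0. ] [ 0. -0. 30.] |d| 181
(475, -120, 120, 92) -> [-148.4 -103.     5. ] [-0. -0. 28.] |d| 181
(472.5, -200.5, 60, 90) -> [-80.4  -5.3  60. ] [ 0. -0.  2.] |d| 100
```

Request:
jog_arm(plan=[[16, -10, -35, -2, 0, 0, 6], [16, -20, -70, -2, 0, 0, 12], [16, -30, -105, -2, 0, 0, 18], [16, -40, -140, -2, 0, 0, 24], [16, -48, -173, -2, 0, 0, 28]])

```text
time: 41.6
position: [0.4679, 0.2359, 0.1188]
eef_rot: [-3.138, -0.001, 2.608]
contact_force: [1.0, 0.9, -0.7]
opening: 0.283
grip_force: 50.7
```

Request:
jog_arm(plan=[[16, -21, -29, 0, 0, 0, 6], [16, -43, -58, 0, 0, 0, 12], [16, -64, -88, 0, 0, 0, 18], [16, -86, -117, 0, 0, 0, 24], [16, -107, -146, 0, 0, 0, 30]])

```text
time: 42.1
position: [0.4859, 0.0568, 0.119]
eef_rot: [-3.138, -0.001, 2.084]
contact_force: [0.3, -0.1, -1.2]
opening: 0.283
grip_force: 50.7
```

Request:
jog_arm(plan=[[16, -30, -20, 0, 0, 0, 6], [16, -60, -41, 0, 0, 0, 12], [16, -89, -62, 0, 0, 0, 18], [16, -119, -82, 0, 0, 0, 24], [16, -148, -103, 5, 0, 0, 28]])

```text
time: 42.6
position: [0.4702, -0.1222, 0.1147]
eef_rot: [-3.14, 0.0, 1.597]
contact_force: [1.4, -0.3, -1.5]
opening: 0.288
grip_force: 50.7
```

Request:
jog_arm(plan=[[16, -40, -3, 5, 0, 0, 2], [16, -80, -5, 25, 0, 0, 2], [16, -80, -5, 55, 0, 0, 2], [16, -80, -5, 72, 0, 0, 2], [16, -80, -5, 72, 0, 0, 2]])

```text
time: 43.1
position: [0.4645, -0.1998, 0.0398]
eef_rot: [-3.132, -0.003, 1.564]
contact_force: [-1.0, 0.6, -0.4]
opening: 0.286
grip_force: 50.7
```

```bash
python3 -c "
from look import *
look(cols=());look(cols=());s,p,d,C=look(cols=('green',))
goto((472.5,-200.5,20,90))"
```

```text
[ 0.4645 -0.1998  0.0398] [-3.132e+00 -3.000e-03  1.564e+00]
[ 0.4662 -0.2002  0.0416] [-3.136e+00 -1.000e-03  1.565e+00]
[ 0.4677 -0.2005  0.043 ] [-3.139 -0.     1.566]
green 30504 [327. 259.] z 0.0075 c [ 473.7 -215. ] 141 72 ang -89.7 
green 29505 [499. 253.] z 0.0069 c [ 552.4 -198. ] 108 70 ang -89.7 
green 24110 [ 49. 307.] z 0.0459 c [ 337.1 -237.4] 164 58 ang 75.3 EDGE
(472.5, -200.5, 20, 90) -> [ 0.4  3.7 24. ] [-0.   0.  -0.3] |d| 24
```

Request:
jog_arm(plan=[[16, 0, 3, 12, 0, 0, 0], [16, 0, 3, 24, 0, 0, 0], [16, 0, 3, 24, 0, 0, 0], [16, 0, 3, 24, 0, 0, 0]])

```text
time: 43.65
position: [0.4713, -0.2007, 0.0194]
eef_rot: [-3.14, -0.0, 1.566]
contact_force: [-0.0, 0.3, -0.4]
opening: 0.287
grip_force: 50.7
```

```bash
python3 -c "
from look import *
look(cols=());look(cols=());s,p,d,C=look(cols=('green',))
goto((472.5,-200.5,8.5,90))"
```

```text
[ 0.4713 -0.2007  0.0194] [-3.14  -0.     1.566]
[ 0.4717 -0.201   0.0199] [-3.141  0.     1.566]
[ 0.4719 -0.2011  0.0201] [3.141e+00 1.000e-03 1.566e+00]
green 33391 [320. 260.] z 0.0072 c [ 473.7 -205.3] 121 72 ang -89.7 
green 34270 [515. 262.] z 0.0069 c [ 552.4 -198.1] 108 70 ang -89.7 
green 16158 [ 34. 321.] z 0.0282 c [ 351.7 -225.1] 133 38 ang 75.1 EDGE
(472.5, -200.5, 8.5, 90) -> [ 0.7  0.4 11.8] [ 0.   0.  -0.3] |d| 12
```

Lower, release, lift and move clear.

Request:
jog_arm(plan=[[16, 0, 1, 6, 0, 0, 0], [16, 0, 1, 11.5, 0, 0, 0], [16, 0, 1, 11.5, 0, 0, 0], [37, 0, 1, 11.5, 0, 0, 0], [37, 0, 1, 11.5, 0, 0, 0]])

```text
time: 44.3
position: [0.4729, -0.2012, 0.0086]
eef_rot: [3.141, 0.0, 1.565]
contact_force: [0.2, -0.4, -1.0]
opening: 0.43
grip_force: 0.0
```

Request:
jog_arm(plan=[[37, 0, 0, -20, 0, 0, 0], [37, 0, 0, -60, 0, 0, 0], [37, 0, 0, -110, 0, 0, 0], [37, 0, 0, -160, 0, 0, 0], [37, 0, 0, -210, 0, 0, 0]])

```text
time: 44.8
position: [0.4724, -0.201, 0.2208]
eef_rot: [3.141, 0.0, 1.565]
contact_force: [1.4, 0.5, 0.2]
opening: 0.427
grip_force: 0.0
```

Request:
jog_arm(plan=[[37, 40, 0, -20, 0, 0, 0], [37, 80, 0, -40, 0, 0, 0], [37, 110, 0, -60, 0, 0, 0], [37, 110, 0, -60, 0, 0, 0], [37, 110, 0, -60, 0, 0, 0]])

```text
time: 45.3
position: [0.4736, -0.0907, 0.279]
eef_rot: [3.14, 0.001, 1.567]
contact_force: [-0.3, -0.3, -0.9]
opening: 0.43
grip_force: 0.0
```

Run:
```python
from look import *
s,p,d,C=look('pics/w9.png')
p,d=env.read_camera("side")
cv2.imwrite("pics/side2.png",cv2.resize(p[120:400,180:500],None,fx=2.3,fy=2.1,interpolation=cv2.INTER_CUBIC)[...,::-1])
```

```text
[ 0.4736 -0.0907  0.279 ] [3.140e+00 1.000e-03 1.567e+00]
blue 2052 [163.  16.] z 0.0856 c [340.2  59. ] 58 33 ang -1.8 EDGE
blue 9236 [337.  38.] z 0.007 c [502.3  42. ] 132 66 ang 0.4 EDGE
orange 8131 [336. 119.] z 0.007 c [502.7 -30.8] 132 65 ang 0.5 
yellow 3020 [339. 174.] z 0.0066 c [503.3 -87.3] 132 34 ang 2.2 
yellow 2584 [354. 205.] z 0.0235 c [ 511.2 -113.9] 110 37 ang -1.6 
green 5812 [315. 279.] z 0.0068 c [ 473.8 -199.2] 106 71 ang -89.5 
green 4613 [388. 271.] z 0.0068 c [ 551.9 -198.8] 106 72 ang -89.7 
green 8949 [171. 299.] z 0.0598 c [ 317.1 -222.2] 136 95 ang 83.1
```

View pics/w9.png

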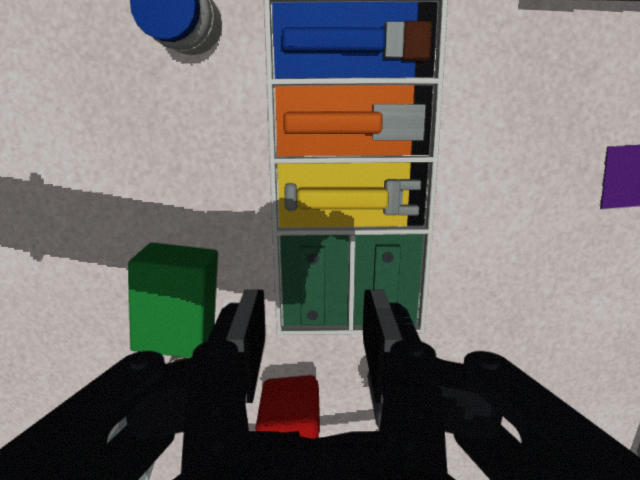

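View pics/side2.png

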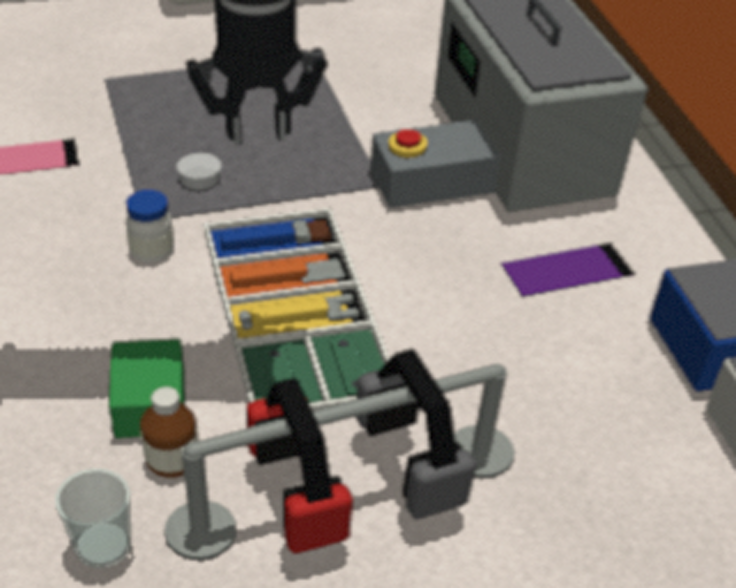

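The wrist view shows the tools in their own compartments (rows 40, 122, 197) with heads at the stripe, and the brackets in both bays at (312,285) and (388,280). The side view shows both defenders hanging at (300,465) and (415,430), and the dish and mat undisturbed.

```bash
python3 -c "
from plant import env
print(env.finish_job())"
```

```text
the job is handed in; nothing more can be done
None
```

I pressed the stop button fully down first, then hung both ear defenders on the rail and put all three tools and both brackets in their places. I handed the job in at about 45 s; the final camera views showed everything placed, but the hand-in returned no verdict.

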